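Pack the place-card holders and pin the keeper board

TASK

Pack the tray for carrying to the hall: put every gold place-card holder flat on the floor of the tray's bed, turn the keeper board over (the metal rail is there to tip it up against), and lay it along the tray on the two end blocks, gold side up and felt side down. Then line up its holes with those in the blocks and push a red-headed pin fully home through the board into each block. Do not disturb the other things on the table.

Things in the scene. Friction and masses are not known exactly. Their poses are not given: they have to be found in the camera images.
- tray: Brown wooden tray fixed to the table, 98 x 244 mm, long side along its own y. Origin: centre of its underside, z up. At each end (y 80 to 122 mm either way) a solid block, top 44 mm above the table, with a vertical 14.5 mm hole. Between them the open bed, 86 mm in x by 160 mm in y, floor 6 mm above the table, side walls 6 mm thick, tops 30 mm above the table.
- tray_holeL (a point): Mouth of the hole in the tray's +y block: on the hole's axis, level with the block's top (44 mm above the table). The two holes are 202 mm apart; each is 38 mm deep.
- tray_holeR (a point): Mouth of the hole in the tray's -y block, likewise.
- board: Keeper board: loose pale wooden slat 64 x 236 x 12 mm, 0.13 kg, long side along its own y, a 15 mm hole near each end (101 mm from its middle, so either end fits either block). Origin: its middle. +z face blue felt, -z face gold with yellow rosettes. Starts flat, felt up. On the blocks its origin is 50 mm above the table. Pinched by its long edges near one end it can swing about the pads.
- rail: Low aluminium rail fixed to the table, 150 mm long along its own x, 22 mm wide in y, 16 mm high: the stop for tipping up the board's end. Origin: centre of its underside. The board starts on its -y side, one end about 20 to 60 mm from it; the table on its +y side is clear for a board's length.
- stand: Green block fixed to the table, 60 x 130 x 50 mm, in which the two pins stand upright. Origin: centre of its underside.
- pinA: Steel pin, 12 mm across and 46 mm long below its head, lowest 10 mm tapered to a 5 mm tip; red round head 26 mm across, 26 mm high. 60 g. Origin: centre of the tip; z up along the pin. Starts upright in the stand, head's underside on the stand's top. Fully home in board and block, the head rests on the board and the tip is 10 mm above the table.
- pinB: The other pin, alike; either pin may go in either hole.
- holder1: Gold place-card holder, a loose bar 70 x 24 x 26 mm with a dark slot along its top and a dark foot, 0.11 kg. Origin: centre of its underside; long side along its own x. May be absent.
- holder2: Another place-card holder, alike. May be absent.
- holder3: Another place-card holder, alike. May be absent.
- carton: Small yellow carton 62 x 50 x 30 mm lying among the holders; leave it alone. Origin: centre of its underside.
- tape: Roll of green tape lying flat, 84 mm across, 24 mm high; leave it alone. Origin: centre of its underside.
- glue: White glue bottle with an orange cap, 48 mm across, 140 mm tall; leave it alone. Origin: centre of its underside.
- carton2: Green carton 110 x 70 x 40 mm; leave it alone. Origin: centre of its underside.
Mind the look-alikes: they are no part of the job. Leave any turquoise look-alike of the pinB alone.

How it is judged:
By the outcome, as a careful person would: the job done as asked, in the order asked, and still so for the second after the job is handed in, with the robot touching nothing.
Of holder1, holder2, holder3 only 2 to 3 are there at a start; the rules pass over those that are not, and their reading is None.
At some moment in a run one of holder1, holder2, holder3, board may be knocked a few centimetres aside while the robot is not near it.
It also fails if it takes over 210 s, if anything falls off the work surface, if the arm or the gripper's body presses on something with over 40 N, if the wrist force passes 120 N, or if a joint passes its speed limit or range.

ROBOT

A 6-joint arm with a two-finger parallel gripper is mounted at the origin on the work surface. World frame = base frame: x ahead of the robot, y to its left, z up, the work surface at z = 0. Lengths are in m, angles in rad, forces in N, time in s.
With the tool pointing down it reaches from about 0.425 to 0.95 m from the base axis. Payload 3.5 kg.
Tool frame: the origin (TCP) lies at the very end of the fingers, on their centre line; the grasp point (between the pads) lies ctrl.pinch_z behind it (ctrl.pinch_z is the distance from the TCP to the grasp point, in m); z points along the fingers, y is the line along which they close (so a half turn about z gives the same grasp; the last joint's range is limited). The gripper opens to 85 mm and grips with 20 to 120 N. Pads are 22 mm wide; open, the fingers measure 114 mm over their backs; the gripper's body (76 mm by 85 mm) begins 54 mm behind the grasp point. The pads swing forward as they close: fully open they stand 13 mm farther back than shut.
Start: joints at [-1.496, 0.286, 1.577, -0, 1.279, -0.15], TCP at [0.15, -0.658, 0.231] pointing down, gripper open.
Joint ranges: [-2.77, 2.77], [-0.9, 2.22], [0.21, 2.48], [-1.53, 4.67], [0.24, 2.81], [-2.84, 2.84]. Speed limits (rad/s): [2.79, 2.79, 3.14, 3.14, 3.14, 3.14].

INTERFACE

Orientations are given as a unit quaternion [x, y, z, w].
In Python, from plant import ctrl gives the robot as it stands.
- The arm moves only by the shell command python3 -m inch 'ROWS' [FORCE]. ROWS is a JSON list of rows, 1 to 10 of them, each an object with the fields sx, sy, sz (the shift in normalised numbers (1 is 0.8 m)), ax, ay, az (a rotation vector in a scale on which 1.0 is pi rad), finger_gap (the opening from 0.0 (shut) to 1.0 (fully open)); a field left out counts as zero (the opening has to be given); each row is the pose to reach, as a shift and turn from the pose commanded when the command began, along the tool's axes at that moment; what a row does not reach only later rows make up. A row lasts 1/8 s, in which the tool goes at most 0.0625 m and 0.188 rad, less where a joint would pass 70% of its speed; a pose out of reach is approached as far as the arm can. The fingers move at their own pace and stop on an object; FORCE is the grip in N (left out, the last holds). Time passes only in rows, so rows that do not move let the fingers close. It prints the time, the measured TCP pose, the force, the opening and the grip force at its end. No shift or turn number may pass 1 either way. Input that does not fit is refused with a message, and nothing moves.
- ctrl.get_state(): the state, without advancing time (a new reading comes with each control period).
- ctrl.read_camera(name): name is "side" or "top"; returns a dict with "pixels" (400x640x3 uint8, red, green, blue), "camera_matrix" (3x3 intrinsics, pixels), "xyz" and "orientation" of the camera in the world. Camera axes: x right, y down, z forward; pixel columns grow to the right and rows downward; lengths in m; the calibration is good to about 2 mm. A picture is of the moment at which its call begins. There is no depth.
- ctrl.sign_off(): hands the job in; it is judged then, once.
Trained networks look in the newest picture that a camera, given by its name, has taken for a name from the list of things; names that differ only in an ending like _2 or _b are one class to them, and where a whole thing is asked for, a point or a joint stands for the part that bears it (a point fixed in the world has none). Each returns a list of dicts, best first, with "conf" (0 to 1); they miss things now and then, are a little off and sometimes report something else, mostly with a low value. They report only what shows in the picture. A call takes as long as a camera call. They do not tell look-alikes from the thing itself.
- ctrl.recognise(camera, thing): "position" ([x, y, z] in m, in world coordinates, good to about 4 mm: the middle of the surface that is visible of it).
- ctrl.masks_of(camera, thing): "region" (400x640 bool, what is visible of it).
- ctrl.mark_of(camera, thing): "position" ([x, y, z] in m, in world coordinates, good to about 4 mm: a listed point, or the origin of a listed thing).
The state is a dict: "time": time; "qpos": joint angles; "dq": joint speeds; "joint_efforts": joint torques, N m; "eef_pos": TCP position; "tcp_rot": TCP orientation; "contact_force": force on the tool from outside, world axes, zero at the start; "wrist_torque": the same for the moment, N m; "opening": opening from 0.0 (shut) to 1.0 (fully open); "finger_force": force on a finger pad.
Only numpy, scipy, OpenCV 4.12 (cv2) and the standard library are available. Lean on these libraries where they do the work, as an engineer would, in place of code of your own. Each camera call takes 0.05 s, during which the arm holds its last target. There are 200 camera calls.

## Working session

There is one attempt and no reset: what is moved stays moved. The work goes in short steps, Python scripts to look and compute and a shell command to move; the robot and the scene stay as the last step left them, time stands still between calls to the robot, and variables do not carry over. Pictures are saved under pics/ and viewed, at most 14 in all, crops included, and the job is handed in when it is done.

```bash
ls; mkdir -p pics
cat > h.py <<'E'
import numpy as np, cv2
from scipy.spatial.transform import Rotation as R
from plant import ctrl
def pic(cam,name=None,crop=None,scale=1):
    r=ctrl.read_camera(cam); im=r["pixels"]
    if name:
        o=im if crop is None else im[crop[1]:crop[3],crop[0]:crop[2]]
        if scale!=1:o=cv2.resize(o,None,fx=scale,fy=scale,interpolation=cv2.INTER_CUBIC)
        cv2.imwrite("pics/"+name+".png",o[:,:,::-1])
    return r
def proj(r,p):
    M=R.from_quat(r["orientation"]).as_matrix(); c=M.T@(np.array(p)-r["xyz"]); k=r["camera_matrix"]@c; return k[:2]/k[2]
def ray(r,uv,z):
    M=R.from_quat(r["orientation"]).as_matrix(); d=M@np.linalg.inv(r["camera_matrix"])@np.array([uv[0],uv[1],1.]); o=np.array(r["xyz"]); return o+d*(z-o[2])/d[2]
def state():
    s=ctrl.get_state(); print(round(s["time"],2),"q",np.round(s["qpos"],3),"p",np.round(s["eef_pos"],4),"F",np.round(s["contact_force"],1),"open",round(float(s["opening"]),3)); print(np.round(R.from_quat(s["tcp_rot"]).as_matrix(),3)); return s
def rows(goal,yaw=None):
    "tool-axes shift to reach world goal TCP"
    s=ctrl.get_state(); M=R.from_quat(s["tcp_rot"]).as_matrix(); return np.round(M.T@(np.array(goal)-s["eef_pos"]),4)
E
python3 - <<'E'
from h import *
np.set_printoptions(suppress=True)
print(ctrl.pinch_z); state()
for c in("top","side"):
    r=pic(c,c+"0"); print(c,r["xyz"],r["orientation"],r["camera_matrix"])
    for t in "tray tray_holeL tray_holeR board rail stand pinA holder1 carton tape glue carton2".split():
        for f in(ctrl.mark_of,):
            print(t,[(np.round(d["position"],3).tolist(),round(d["conf"],2)) for d in f(c,t)])
E
```

```text
pics
0.0187
0.0 q [-1.496  0.287  1.578  0.     1.279 -0.15 ] p [ 0.1504 -0.6574  0.2299] F [-0.2 -0.3 -0.1] open 0.999
[[ 0.975  0.223 -0.   ]
 [ 0.223 -0.975  0.002]
 [ 0.    -0.002 -1.   ]]
top [ 0.34471786 -0.06412396  1.34942658] [ 0.70884939 -0.70091414  0.05840858 -0.0532949 ] [[445.56773378   0.         327.15387965]
 [  0.         445.56773378 199.07273731]
 [  0.           0.           1.        ]]
tray [([0.642, -0.026, -0.002], 0.7), ([0.756, -0.177, -0.001], 0.6)]
tray_holeL [([0.658, 0.073, 0.045], 0.82), ([0.57, 0.387, -0.0], 0.74)]
tray_holeR [([0.629, -0.132, 0.05], 0.66), ([0.316, 0.272, 0.001], 0.52)]
board [([0.432, -0.288, 0.01], 0.84)]
rail [([0.43, -0.112, 0.002], 0.62)]
stand [([0.629, -0.286, 0.003], 0.83), ([0.644, -0.027, -0.002], 0.26), ([0.756, -0.174, 0.003], 0.21)]
pinA [([0.627, -0.32, 0.007], 0.65)]
holder1 [([0.57, 0.274, -0.003], 0.79), ([0.455, 0.246, 0.001], 0.56), ([0.574, 0.386, -0.0], 0.5)]
carton [([0.445, 0.376, -0.005], 0.83), ([0.757, -0.177, -0.002], 0.65)]
tape [([0.316, 0.273, 0.001], 0.89)]
glue [([0.492, -0.525, 0.001], 0.64)]
carton2 
[... 219 characters left out ...]
.74713665 199.50237926]
 [  0.           0.           1.        ]]
tray [([0.639, -0.023, -0.002], 0.96)]
tray_holeL [([0.656, 0.075, 0.043], 0.69)]
tray_holeR [([0.631, -0.125, 0.044], 0.59), ([0.624, -0.318, 0.003], 0.59)]
board [([0.432, -0.286, 0.009], 0.98)]
rail [([0.429, -0.116, 0.004], 0.94)]
stand [([0.631, -0.283, -0.003], 0.69)]
pinA [([0.628, -0.32, 0.002], 0.58)]
holder1 [([0.453, 0.244, -0.001], 0.61), ([0.57, 0.276, -0.001], 0.59), ([0.573, 0.391, -0.001], 0.51)]
carton [([0.754, -0.174, 0.003], 0.95), ([0.447, 0.384, 0.003], 0.52)]
tape [([0.316, 0.27, 0.001], 0.86)]
glue [([0.634, -0.283, -0.002], 0.26)]
carton2 [([0.754, -0.174, 0.003], 0.95), ([0.447, 0.384, 0.003], 0.52)]
```

View pics/top0.png

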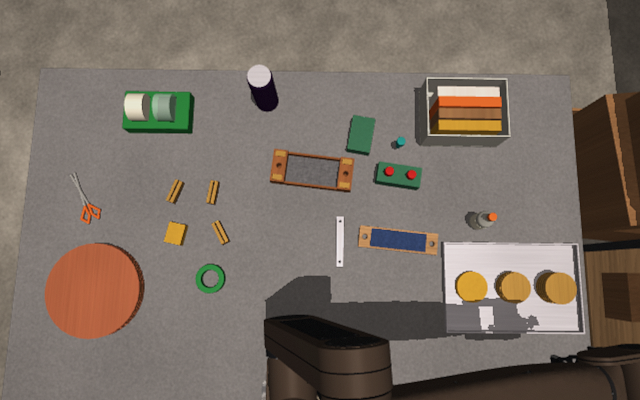

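View pics/side0.png

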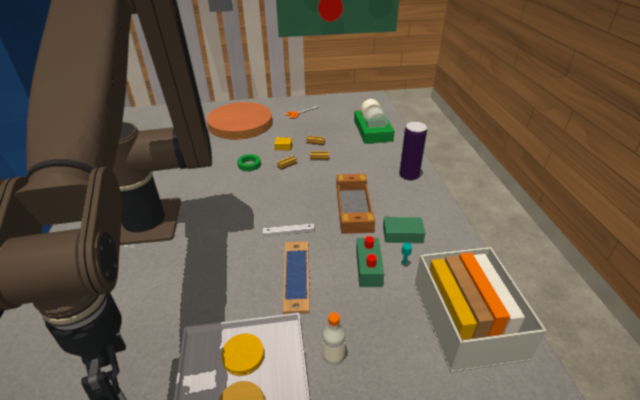

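The top view shows three gold holders at (175,191), (212,192) and (220,232), with the yellow carton at (175,233). The tray is at (312,171) and the board, felt up, at (398,240) with the rail at (340,241). The stand's red pins are at (390,171) and (411,175).

Things that could be confused:
- **Pins:** the turquoise pin at (400,142) is the look-alike. The red ones are the real pins.
- **Holders:** the carton at (175,233) is square with no slot, so it isn't a holder.

Next I'll fit the poses from both views.

```bash
cat > fit.py <<'E'
from h import *
from scipy.optimize import least_squares
def hull(r,x,y,yaw,dims,z0):
    c,s=np.cos(yaw),np.sin(yaw); P=[]
    for a in(-.5,.5):
        for b in(-.5,.5):
            for h in(0,1): P.append(proj(r,[x+c*a*dims[0]-s*b*dims[1],y+s*a*dims[0]+c*b*dims[1],z0+h*dims[2]]))
    return cv2.convexHull(np.array(P,np.float32))
def mom(m):
    return np.array([m["m10"]/m["m00"],m["m01"]/m["m00"],m["mu20"]/m["m00"]/8,m["mu11"]/m["m00"]/8,m["mu02"]/m["m00"]/8])
def fit(views,dims,guess,z0=0.,tol=25):
    "views: {cam:(calib,[masks])}; fits x,y,yaw"
    obs=[]
    for r,ms in views:
        best=None
        for d in ms:
            mm=cv2.moments(d["region"].astype(np.uint8),True)
            if mm["m00"]<20: continue
            v=mom(mm); e=np.hypot(*(v[:2]-proj(r,[guess[0],guess[1],z0+dims[2]/2])))
            if e<tol and (best is None or e<best[0]): best=(e,v,mm["m00"])
        obs.append(best)
    use=[(r,o) for (r,_),o in zip(views,obs) if o]
    if not use: return None
    def res(p,U): return np.concatenate([(mom(cv2.moments(hull(r,*p,dims,z0)))-o[1])*[1,1,.3,.3,.3] for r,o in U])
    out=[]
    for U in [use]+([[u] for u in use] if len(use)>1 else []):
        c=[least_squares(res,[guess[0],guess[1],g],args=(U,),x_scale=[.01,.01,.1],diff_step=1e-4) for g in np.arange(0,3.1,.5)+guess[2]]
        b=min(c,key=lambda s:s.cost); out.append((np.round(b.x,4).tolist(),round(b.cost,2)))
    return out
E
cat > m1.py <<'E'
from fit import *
rs={c:pic(c) for c in("top","side")}
def go(t,dims,g,z0=0.): 
    v=[(rs[c],ctrl.masks_of(c,t)) for c in rs]
    for q in g: print(t,fit(v,dims,q,z0))
go("holder1",(.07,.024,.026),[(.57,.275,0),(.454,.245,0),(.573,.388,0)])
go("board",(.064,.236,.012),[(.432,-.287,0)])
go("rail",(.15,.022,.016),[(.43,-.114,0)])
go("stand",(.06,.13,.05),[(.63,-.284,0)])
# red heads, two-view triangulation
import itertools
H={}
for c,r in rs.items():
    hsv=cv2.cvtColor(r["pixels"],cv2.COLOR_RGB2HSV); m=(((hsv[...,0]<5)|(hsv[...,0]>174))&(hsv[...,1]>190)&(hsv[...,2]>90)).astype(np.uint8)
    n,l,s,ce=cv2.connectedComponentsWithStats(m); H[c]=[tuple(np.round(ce[i],2)) for i in range(1,n) if 20<s[i,4]<400]
print(H)
for a,b in itertools.product(H["top"],H["side"]):
    f=lambda p:np.concatenate([proj(rs["top"],p)-a,proj(rs["side"],p)-b]); s=least_squares(f,[.63,-.28,.06])
    if s.cost<8: print("head",a,b,np.round(s.x,4),round(s.cost,2))
E
python3 m1.py
```

```text
holder1 [([0.5727, 0.2746, 3.0384], np.float64(0.05)), ([0.5724, 0.2748, 2.9525], np.float64(0.0)), ([0.5735, 0.2732, 2.9517], np.float64(0.0))]
holder1 [([0.4521, 0.2463, 0.5671], np.float64(0.71)), ([0.4541, 0.2469, 3.6785], np.float64(0.02)), ([0.449, 0.2432, 3.6508], np.float64(0.0))]
holder1 [([0.576, 0.3882, 2.7895], np.float64(0.45)), ([0.5777, 0.3879, -0.3937], np.float64(0.0)), ([0.5734, 0.3897, 2.9105], np.float64(0.0))]
board [([0.4361, -0.2883, 3.0496], np.float64(0.01))]
rail [([0.4258, -0.1126, 3.1377], np.float64(1.35)), ([0.4243, -0.112, 3.1272], np.float64(1.03)), ([0.4272, -0.114, 3.1521], np.float64(0.01))]
stand [([0.6265, -0.2908, 3.0328], np.float64(1.65)), ([0.6288, -0.2882, 2.9849], np.float64(0.02)), ([0.624, -0.2946, 3.0654], np.float64(0.09))]
{'top': [(np.float64(388.93), np.float64(170.6)), (np.float64(411.25), np.float64(174.16))], 'side': [(np.float64(368.65), np.float64(241.89)), (np.float64(370.96), np.float64(260.08))]}
head (np.float64(388.93), np.float64(170.6)) (np.float64(368.65), np.float64(241.89)) [ 0.6344 -0.2539  0.063 ] 0.85
head (np.float64(388.93), np.float64(170.6)) (np.float64(370.96), np.float64(260.08)) [ 0.645  -0.2626  0.0024] 3.35
head (np.float64(411.25), np.float64(174.16)) (np.float64(368.65), np.float64(241.89)) [ 0.6156 -0.3092  0.1174] 0.0
head (np.float64(411.25), np.float64(174.16)) (np.float64(370.96), np.float64(260.08)) [ 0.6245 -0.3196  0.0637] 0.73
```

Run:
```python
from h import *
a=cv2.resize(cv2.imread("pics/top0.png")[150:260,150:250],None,fx=4,fy=4,interpolation=cv2.INTER_CUBIC)
b=cv2.resize(cv2.imread("pics/top0.png")[120:260,260:450],None,fx=3,fy=3,interpolation=cv2.INTER_CUBIC)
o=np.zeros((440,800,3),np.uint8); o[:440,:400]=a; o[:420,400:800]=b[:,:400]
cv2.imwrite("pics/crop0.png",o)
```

```text
(no output)
```

View pics/crop0.png

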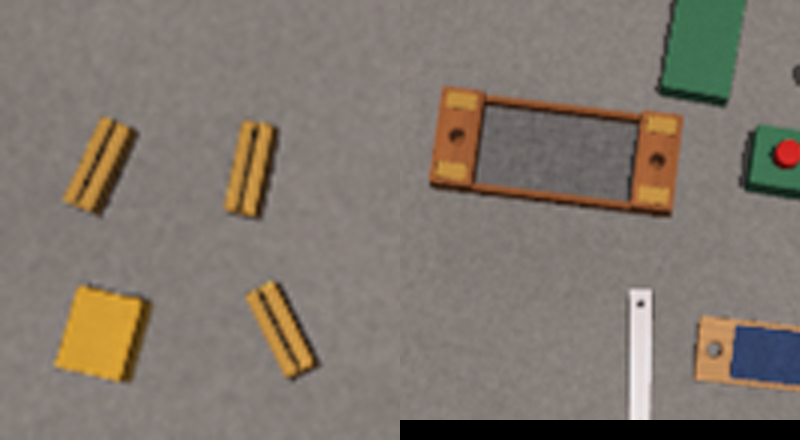

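Three slotted holders are confirmed at crop (100,165), (250,168) and (282,330). The carton at (105,333) is square and unslotted. The tray bed is empty, and its holes are at crop (456,135) and (657,159). I'll start with the holder at (0.573, 0.274).

```bash
cat > plan.py <<'E'
from h import *
import sys
# usage: plan.py x,y,z,yawdeg ...  tool-down goals in sequence; prints tool-axes deltas for each
s=ctrl.get_state(); p=np.array(s["eef_pos"]); M=R.from_quat(s["tcp_rot"])
for a in sys.argv[1:]:
    v=[float(t) for t in a.split(",")]; yw=np.radians(v[3])
    cands=[]
    G=R.from_euler("z",yw)*R.from_euler("x",np.pi)
    print(a,np.round(M.inv().apply(np.array(v[:3])-p),4).tolist(),np.round((M.inv()*G).as_rotvec(),3).tolist(),"dist",round(float(np.linalg.norm(np.array(v[:3])-p)),3)); p=np.array(v[:3]); M=G
E
python3 plan.py 0.55,-0.25,0.2,-10.7 0.573,0.274,0.1,-10.7 0.573,0.274,0.002,-10.7
python3 - <<'E'
from h import *
from scipy.optimize import least_squares
rs={c:pic(c) for c in("top","side")}
H={}
for c,r in rs.items():
    g=cv2.cvtColor(r["pixels"],cv2.COLOR_RGB2GRAY).astype(float)
    for n,p in(("L",[.657,.074,.044]),("R",[.630,-.128,.044])):
        u,v=proj(r,p).round().astype(int); w=g[v-6:v+7,u-6:u+7]; k=np.clip(np.percentile(w,70)*.8-w,0,None)
        yy,xx=np.mgrid[v-6:v+7,u-6:u+7]; H[c,n]=np.array([(k*xx).sum(),(k*yy).sum()])/k.sum()
        # restrict
        d=(xx-H[c,n][0])**2+(yy-H[c,n][1])**2<16; k=k*d; H[c,n]=np.array([(k*xx).sum(),(k*yy).sum()])/k.sum()
        print(c,n,H[c,n],ray(r,H[c,n],.044).round(4))
P={}
for n in "LR":
    s=least_squares(lambda p:np.concatenate([proj(rs[c],p)-H[c,n] for c in rs]),[.64,0,.044]); P[n]=s.x; print(n,s.x.round(4),s.cost)
d=P["L"]-P["R"]; print(np.linalg.norm(d[:2]),np.degrees(np.arctan2(-d[0],d[1])),(P["L"]+P["R"])/2)
E
```

```text
0.55,-0.25,0.2,-10.7 [0.4804, -0.3087, 0.0313] [-0.0, -0.0, 0.412] dist 0.572
0.573,0.274,0.1,-10.7 [-0.0747, -0.5192, 0.1] [0.0, 0.0, 0.0] dist 0.534
0.573,0.274,0.002,-10.7 [0.0, -0.0, 0.098] [0.0, 0.0, 0.0] dist 0.098
top L [278.29026549 164.40707965] [0.6566 0.0753 0.044 ]
top R [345.4940239  172.71314741] [ 0.6336 -0.1266  0.044 ]
side L [352.77714749 182.04416532] [0.6511 0.0443 0.044 ]
side R [357.85617826 222.1215395 ] [ 0.626  -0.1512  0.044 ]
L [0.6607 0.078  0.0198] 0.2907418683592675
R [ 0.635  -0.1274  0.0231] 1.0333669675406763
0.20693042549890583 -7.149615752008875 [ 0.64785415 -0.02470631  0.02145227]
```

The manual's scale: shifts go in shares of 0.8 m and turns go in shares of pi rad. Converting my numbers, 0.4804 m is 0.6005, -0.3087 m is -0.3859, 0.412 rad is 0.1311.

```bash
python3 -m inch '[{"sx":0.6005, "sy":-0.3859, "sz":0.0391, "az":0.1311, "finger_gap":0.55}, {"sx":0.6005, "sy":-0.3859, "sz":0.0391, "az":0.1311, "finger_gap":0.55}, {"sx":0.6005, "sy":-0.3859, "sz":0.0391, "az":0.1311, "finger_gap":0.55}, {"sx":0.6005, "sy":-0.3859, "sz":0.0391, "az":0.1311, "finger_gap":0.55}, {"sx":0.6005, "sy":-0.3859, "sz":0.0391, "az":0.1311, "finger_gap":0.55}, {"sx":0.6005, "sy":-0.3859, "sz":0.0391, "az":0.1311, "finger_gap":0.55}, {"sx":0.6005, "sy":-0.3859, "sz":0.0391, "az":0.1311, "finger_gap":0.55}, {"sx":0.6005, "sy":-0.3859, "sz":0.0391, "az":0.1311, "finger_gap":0.55}, {"sx":0.6005, "sy":-0.3859, "sz":0.0391, "az":0.1311, "finger_gap":0.55}, {"sx":0.6005, "sy":-0.3859, "sz":0.0391, "az":0.1311, "finger_gap":0.55}]' 40 && python3 -m inch '[{"sx":-0.0938, "sy":-0.6488, "sz":0.125, "finger_gap":0.55}, {"sx":-0.0938, "sy":-0.6488, "sz":0.125, "finger_gap":0.55}, {"sx":-0.0938, "sy":-0.6488, "sz":0.125, "finger_gap":0.55}, {"sx":-0.0938, "sy":-0.6488, "sz":0.125, "finger_gap":0.55}, {"sx":-0.0938, "sy":-0.6488, "sz":0.125, "finger_gap":0.55}, {"sx":-0.0938, "sy":-0.6488, "sz":0.125, "finger_gap":0.55}, {"sx":-0.0938, "sy":-0.6488, "sz":0.125, "finger_gap":0.55}, {"sx":-0.0938, "sy":-0.6488, "sz":0.125, "finger_gap":0.55}, {"sx":-0.0938, "sy":-0.6488, "sz":0.125, "finger_gap":0.55}, {"sx":-0.0938, "sy":-0.6488, "sz":0.125, "finger_gap":0.55}]'; python3 -c "from h import *;state()"; python3 plan.py 0.573,0.274,0.1,-10.7 0.573,0.274,0.002,-10.7
```

```text
time: 3.15
eef_pos: [0.5518, -0.2469, 0.1998]
tcp_rot: [0.996, -0.091, -0.0, -0.0]
contact_force: [-0.5, -0.1, -0.7]
opening: 0.549
finger_force: 0.0
time: 4.4
eef_pos: [0.5725, 0.275, 0.0993]
tcp_rot: [0.996, -0.092, -0.0, 0.0]
contact_force: [-0.1, -1.2, -0.5]
opening: 0.552
finger_force: 0.0
4.4 q [ 0.288  0.335  1.772 -0.     1.036  2.044] p [0.5725 0.275  0.0993] F [-0.1 -1.2 -0.5] open 0.552
[[ 0.983 -0.184 -0.001]
 [-0.184 -0.983 -0.001]
 [-0.001  0.001 -1.   ]]
0.573,0.274,0.1,-10.7 [0.0007, 0.0009, -0.0007] [0.001, 0.001, 0.002] dist 0.001
0.573,0.274,0.002,-10.7 [0.0, -0.0, 0.098] [0.0, 0.0, 0.0] dist 0.098
```

Converted, 0.097 m is 0.1213, 0.06 m is 0.075.

```bash
python3 -m inch '[{"sx":0.0009, "sy":0.0011, "sz":0.075, "finger_gap":0.55}, {"sx":0.0009, "sy":0.0011, "sz":0.1213, "finger_gap":0.55}, {"sx":0.0009, "sy":0.0011, "sz":0.1213, "finger_gap":0.55}, {"sx":0.0009, "sy":0.0011, "sz":0.1213, "finger_gap":0.2}, {"sx":0.0009, "sy":0.0011, "sz":0.1213, "finger_gap":0.2}, {"sx":0.0009, "sy":0.0011, "sz":0.1213, "finger_gap":0.2}, {"sx":0.0009, "sy":0.0011, "sz":0.05, "finger_gap":0.2}, {"sx":0.0009, "sy":0.0011, "sz":-0.0125, "finger_gap":0.2}, {"sx":0.0009, "sy":0.0011, "sz":-0.0125, "finger_gap":0.2}]' 40;  python3 plan.py 0.6503,0.0177,0.11,-6.9 0.6503,0.0177,0.008,-6.9
```

```text
time: 5.52
eef_pos: [0.5767, 0.2741, 0.1163]
tcp_rot: [0.996, -0.093, 0.005, -0.002]
contact_force: [1.5, -1.0, -0.6]
opening: 0.271
finger_force: 40.0
0.6503,0.0177,0.11,-6.9 [0.1199, 0.2383, 0.0062] [-0.005, -0.01, -0.066] dist 0.267
0.6503,0.0177,0.008,-6.9 [0.0, -0.0, 0.102] [0.0, 0.0, 0.0] dist 0.102
```

Converted, 0.238 m is 0.2975, 0.123 m is 0.1538, -0.066 rad is -0.021.

```bash
python3 -m inch '[{"sx":0.1538, "sy":0.2975, "az":-0.021, "finger_gap":0.2}, {"sx":0.1538, "sy":0.2975, "az":-0.021, "finger_gap":0.2}, {"sx":0.1538, "sy":0.2975, "az":-0.021, "finger_gap":0.2}, {"sx":0.1538, "sy":0.2975, "az":-0.021, "finger_gap":0.2}, {"sx":0.1538, "sy":0.2975, "az":-0.021, "finger_gap":0.2}, {"sx":0.1538, "sy":0.2975, "az":-0.021, "finger_gap":0.2}, {"sx":0.1538, "sy":0.2975, "az":-0.021, "finger_gap":0.2}, {"sx":0.1538, "sy":0.2975, "az":-0.021, "finger_gap":0.2}]'; python3 -c "
from h import *
state();pic('top','t1',(250,130,370,220),3);pic('side','s1',(300,130,420,250),3)
a=cv2.imread('pics/t1.png');b=cv2.imread('pics/s1.png');o=np.zeros((360,720,3),np.uint8);o[:270,:360]=a;o[:,360:]=b;cv2.imwrite('pics/c1.png',o)";  python3 plan.py 0.6503,0.0177,0.11,-6.9 0.6503,0.0177,0.008,-6.9
```

```text
time: 6.52
eef_pos: [0.6494, 0.0181, 0.1097]
tcp_rot: [0.998, -0.059, -0.0, -0.0]
contact_force: [-0.5, -0.1, -0.8]
opening: 0.275
finger_force: 40.0
6.53 q [-0.128  0.351  1.73   0.     1.062  1.561] p [0.6494 0.0181 0.1097] F [-0.5 -0.1 -0.8] open 0.275
[[ 0.993 -0.119 -0.001]
 [-0.119 -0.993  0.   ]
 [-0.001 -0.    -1.   ]]
0.6503,0.0177,0.11,-6.9 [0.0007, -0.0001, -0.0] [-0.0, 0.0, 0.001] dist 0.001
0.6503,0.0177,0.008,-6.9 [0.0, -0.0, 0.102] [0.0, 0.0, 0.0] dist 0.102
```

View pics/c1.png

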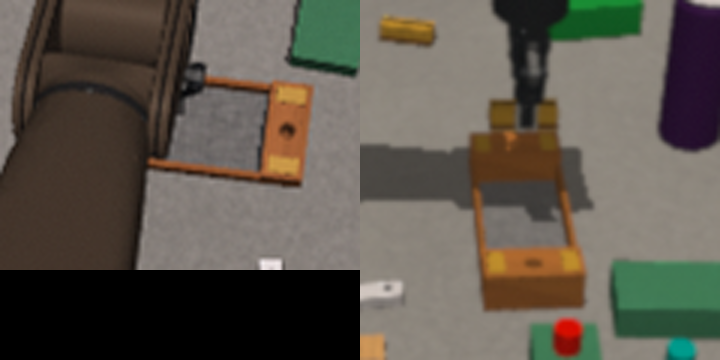

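The holder is held level and centred over the +y part of the bed: side crop (523,113), between the walls. I'll lower it and release.

Converted, 0.102 m is 0.1275, 0.095 m is 0.1188.

```bash
python3 -m inch '[{"sz":0.075, "finger_gap":0.2}, {"sz":0.1188, "finger_gap":0.2}, {"sz":0.1275, "finger_gap":0.2}, {"sz":0.1275, "finger_gap":0.2}]' ; python3 -m inch '[{"finger_gap":0.38}, {"finger_gap":0.38}, {"sz":-0.0625, "finger_gap":0.38}, {"sz":-0.125, "finger_gap":0.38}, {"sz":-0.125, "finger_gap":0.55}, {"sz":-0.125, "finger_gap":0.55}]';  python3 plan.py 0.452,0.2455,0.11,30 0.452,0.2455,0.002,30
```

```text
time: 7.12
eef_pos: [0.6498, 0.0171, 0.0095]
tcp_rot: [0.998, -0.06, -0.001, -0.0]
contact_force: [-2.5, 0.8, 4.7]
opening: 0.273
finger_force: 43.1
time: 7.88
eef_pos: [0.6497, 0.0163, 0.1077]
tcp_rot: [0.998, -0.061, -0.0, -0.0]
contact_force: [-0.9, -0.7, -0.4]
opening: 0.549
finger_force: 0.0
0.452,0.2455,0.11,30 [-0.2239, -0.2037, -0.0022] [-0.0, 0.0, -0.645] dist 0.303
0.452,0.2455,0.002,30 [0.0, -0.0, 0.108] [0.0, 0.0, 0.0] dist 0.108
```

Converted, -0.224 m is -0.28, -0.002 m is -0.0025, -0.645 rad is -0.2053.

```bash
python3 -m inch '[{"sx":-0.28, "sy":-0.255, "sz":-0.0025, "az":-0.2053, "finger_gap":0.55}, {"sx":-0.28, "sy":-0.255, "sz":-0.0025, "az":-0.2053, "finger_gap":0.55}, {"sx":-0.28, "sy":-0.255, "sz":-0.0025, "az":-0.2053, "finger_gap":0.55}, {"sx":-0.28, "sy":-0.255, "sz":-0.0025, "az":-0.2053, "finger_gap":0.55}, {"sx":-0.28, "sy":-0.255, "sz":-0.0025, "az":-0.2053, "finger_gap":0.55}, {"sx":-0.28, "sy":-0.255, "sz":-0.0025, "az":-0.2053, "finger_gap":0.55}, {"sx":-0.28, "sy":-0.255, "sz":-0.0025, "az":-0.2053, "finger_gap":0.55}, {"sx":-0.28, "sy":-0.255, "sz":-0.0025, "az":-0.2053, "finger_gap":0.55}]' | head -3
cat > chk.py <<'E'
from fit import *
r={c:pic(c) for c in("top","side")}
for c in r:
    print(c,[(np.round(d["position"],3).tolist(),round(d["conf"],2)) for d in ctrl.mark_of(c,"holder1")])
E
python3 chk.py;python3 plan.py 0.452,0.2455,0.11,30 0.452,0.2455,0.002,30
```

```text
time: 8.88
eef_pos: [0.4529, 0.2448, 0.1094]
tcp_rot: [0.966, 0.258, -0.0, 0.0]
top [([0.648, 0.019, 0.003], 0.73), ([0.574, 0.388, -0.001], 0.57), ([0.459, 0.246, -0.002], 0.5)]
side [([0.452, 0.244, -0.004], 0.73), ([0.632, -0.286, -0.002], 0.73), ([0.647, 0.02, 0.005], 0.6), ([0.578, 0.386, -0.0], 0.42)]
0.452,0.2455,0.11,30 [-0.0006, -0.0009, -0.0001] [0.0, 0.0, -0.001] dist 0.001
0.452,0.2455,0.002,30 [0.0, -0.0, 0.108] [0.0, 0.0, 0.0] dist 0.108
```

Converted, 0.107 m is 0.1338, 0.06 m is 0.075.

```bash
python3 -m inch '[{"sz":0.075, "finger_gap":0.55}, {"sz":0.1338, "finger_gap":0.55}, {"sz":0.1338, "finger_gap":0.55}, {"sz":0.1338, "finger_gap":0.2}, {"sz":0.1338, "finger_gap":0.2}, {"sz":0.1338, "finger_gap":0.2}, {"sz":0.0625, "finger_gap":0.2}, {"finger_gap":0.2}, {"finger_gap":0.2}, {"finger_gap":0.2}]' 40;  python3 plan.py 0.6397,-0.0697,0.11,-6.9 0.6397,-0.0697,0.008,-6.9
```

```text
time: 10.32
eef_pos: [0.4516, 0.2456, 0.1097]
tcp_rot: [0.966, 0.259, -0.0, -0.0]
contact_force: [0.0, -0.4, -1.4]
opening: 0.273
finger_force: 39.5
0.6397,-0.0697,0.11,-6.9 [0.0052, 0.3671, -0.0004] [0.0, 0.001, 0.644] dist 0.367
0.6397,-0.0697,0.008,-6.9 [0.0, -0.0, 0.102] [0.0, 0.0, 0.0] dist 0.102
```

Converted, 0.367 m is 0.4588, 0.005 m is 0.0063, 0.644 rad is 0.205.

```bash
python3 -m inch '[{"sx":0.0063, "sy":0.4588, "az":0.205, "finger_gap":0.2}, {"sx":0.0063, "sy":0.4588, "az":0.205, "finger_gap":0.2}, {"sx":0.0063, "sy":0.4588, "az":0.205, "finger_gap":0.2}, {"sx":0.0063, "sy":0.4588, "az":0.205, "finger_gap":0.2}, {"sx":0.0063, "sy":0.4588, "az":0.205, "finger_gap":0.2}, {"sx":0.0063, "sy":0.4588, "az":0.205, "finger_gap":0.2}, {"sx":0.0063, "sy":0.4588, "az":0.205, "finger_gap":0.2}, {"sx":0.0063, "sy":0.4588, "az":0.205, "finger_gap":0.2}, {"sx":0.0063, "sy":0.4588, "az":0.205, "finger_gap":0.2}, {"sx":0.0063, "sy":0.4588, "az":0.205, "finger_gap":0.2}]'; python3 -m inch '[{"sz":0.075, "finger_gap":0.2}, {"sz":0.1188, "finger_gap":0.2}, {"sz":0.1275, "finger_gap":0.2}, {"sz":0.1275, "finger_gap":0.2}]' ; python3 -m inch '[{"finger_gap":0.38}, {"finger_gap":0.38}, {"sz":-0.0625, "finger_gap":0.38}, {"sz":-0.125, "finger_gap":0.38}, {"sz":-0.125, "finger_gap":0.55}, {"sz":-0.125, "finger_gap":0.55}]';  python3 plan.py 0.576,0.3885,0.11,-21.5 0.576,0.3885,0.002,-21.5; python3 chk.py
```

```text
time: 11.58
eef_pos: [0.6396, -0.0681, 0.1098]
tcp_rot: [0.998, -0.059, -0.0, -0.0]
contact_force: [0.6, -0.9, -1.6]
opening: 0.271
finger_force: 39.7
time: 12.08
eef_pos: [0.6402, -0.0687, 0.0089]
tcp_rot: [0.998, -0.059, -0.0, -0.0]
contact_force: [-1.6, 0.4, 1.5]
opening: 0.271
finger_force: 41.1
time: 12.82
eef_pos: [0.6399, -0.0695, 0.1079]
tcp_rot: [0.998, -0.06, -0.0, -0.0]
contact_force: [0.8, 0.5, -0.6]
opening: 0.549
finger_force: 0.0
0.576,0.3885,0.11,-21.5 [-0.1184, -0.447, -0.0021] [-0.0, 0.0, 0.255] dist 0.462
0.576,0.3885,0.002,-21.5 [-0.0, -0.0, 0.108] [0.0, 0.0, 0.0] dist 0.108
top [([0.573, 0.388, -0.001], 0.72)]
side [([0.64, -0.07, 0.004], 0.66), ([0.649, 0.018, 0.004], 0.56), ([0.578, 0.39, 0.0], 0.49), ([0.626, -0.317, 0.003], 0.16)]
```

Converted, -0.447 m is -0.5588, -0.118 m is -0.1475, 0.255 rad is 0.0812.

```bash
python3 -m inch '[{"sx":-0.1475, "sy":-0.5588, "sz":-0.0025, "az":0.0812, "finger_gap":0.55}, {"sx":-0.1475, "sy":-0.5588, "sz":-0.0025, "az":0.0812, "finger_gap":0.55}, {"sx":-0.1475, "sy":-0.5588, "sz":-0.0025, "az":0.0812, "finger_gap":0.55}, {"sx":-0.1475, "sy":-0.5588, "sz":-0.0025, "az":0.0812, "finger_gap":0.55}, {"sx":-0.1475, "sy":-0.5588, "sz":-0.0025, "az":0.0812, "finger_gap":0.55}, {"sx":-0.1475, "sy":-0.5588, "sz":-0.0025, "az":0.0812, "finger_gap":0.55}, {"sx":-0.1475, "sy":-0.5588, "sz":-0.0025, "az":0.0812, "finger_gap":0.55}, {"sx":-0.1475, "sy":-0.5588, "sz":-0.0025, "az":0.0812, "finger_gap":0.55}, {"sx":-0.1475, "sy":-0.5588, "sz":-0.0025, "az":0.0812, "finger_gap":0.55}, {"sx":-0.1475, "sy":-0.5588, "sz":-0.0025, "az":0.0812, "finger_gap":0.55}]'|head -3; python3 -m inch '[{"sz":0.075, "finger_gap":0.55}, {"sz":0.1338, "finger_gap":0.55}, {"sz":0.1338, "finger_gap":0.55}, {"sz":0.1338, "finger_gap":0.2}, {"sz":0.1338, "finger_gap":0.2}, {"sz":0.1338, "finger_gap":0.2}, {"sz":0.0625, "finger_gap":0.2}, {"finger_gap":0.2}, {"finger_gap":0.2}, {"finger_gap":0.2}]' 40;  python3 plan.py 0.645,-0.026,0.11,-6.9 0.645,-0.026,0.008,-6.9
```

```text
time: 14.28
eef_pos: [0.5768, 0.3869, 0.1092]
tcp_rot: [0.982, -0.187, -0.0, 0.001]
time: 15.52
eef_pos: [0.5759, 0.3881, 0.1093]
tcp_rot: [0.982, -0.186, -0.001, 0.0]
contact_force: [-0.7, -0.7, -1.9]
opening: 0.274
finger_force: 40.3
0.645,-0.026,0.11,-6.9 [0.216, 0.36, -0.0006] [0.001, 0.001, -0.255] dist 0.42
0.645,-0.026,0.008,-6.9 [0.0, -0.0, 0.102] [0.0, 0.0, 0.0] dist 0.102
```

Converted, 0.36 m is 0.45, 0.216 m is 0.27, -0.255 rad is -0.0812.

```bash
python3 -m inch '[{"sx":0.27, "sy":0.45, "az":-0.0812, "finger_gap":0.2}, {"sx":0.27, "sy":0.45, "az":-0.0812, "finger_gap":0.2}, {"sx":0.27, "sy":0.45, "az":-0.0812, "finger_gap":0.2}, {"sx":0.27, "sy":0.45, "az":-0.0812, "finger_gap":0.2}, {"sx":0.27, "sy":0.45, "az":-0.0812, "finger_gap":0.2}, {"sx":0.27, "sy":0.45, "az":-0.0812, "finger_gap":0.2}, {"sx":0.27, "sy":0.45, "az":-0.0812, "finger_gap":0.2}, {"sx":0.27, "sy":0.45, "az":-0.0812, "finger_gap":0.2}, {"sx":0.27, "sy":0.45, "az":-0.0812, "finger_gap":0.2}, {"sx":0.27, "sy":0.45, "az":-0.0812, "finger_gap":0.2}]'; python3 -m inch '[{"sz":0.075, "finger_gap":0.2}, {"sz":0.1188, "finger_gap":0.2}, {"sz":0.1275, "finger_gap":0.2}, {"sz":0.1275, "finger_gap":0.2}]' ; python3 -m inch '[{"finger_gap":0.36}, {"finger_gap":0.36}, {"sz":-0.0625, "finger_gap":0.36}, {"sz":-0.125, "finger_gap":0.36}, {"sz":-0.175, "finger_gap":0.9}, {"sz":-0.175, "finger_gap":0.9}]'; python3 m1.py 2>&1 | grep -v holder; python3 -c "from h import *;state()"
```

```text
time: 16.77
eef_pos: [0.6448, -0.0241, 0.1088]
tcp_rot: [0.998, -0.059, -0.001, -0.0]
contact_force: [-0.4, 0.4, -0.7]
opening: 0.272
finger_force: 40.2
time: 17.27
eef_pos: [0.6454, -0.024, 0.0085]
tcp_rot: [0.998, -0.059, -0.001, -0.0]
contact_force: [-1.0, 0.2, 2.6]
opening: 0.271
finger_force: 42.0
time: 18.02
eef_pos: [0.6487, -0.0262, 0.1535]
tcp_rot: [0.998, -0.06, 0.005, 0.001]
contact_force: [0.1, 0.3, 0.1]
opening: 0.772
finger_force: 0.0
board [([0.4351, -0.2872, -0.0974], np.float64(0.25)), ([0.4361, -0.2877, -0.0998], np.float64(0.11)), ([0.4343, -0.2866, 3.0505], np.float64(0.01))]
rail [([0.4285, -0.1122, 3.1432], np.float64(0.5)), ([0.4303, -0.1117, 3.1353], np.float64(0.0)), ([0.4269, -0.1133, 3.1641], np.float64(0.1))]
stand [([0.627, -0.2891, 3.0203], np.float64(1.57)), ([0.6278, -0.2858, 3.0041], np.float64(0.02)), ([0.6256, -0.2936, 3.0331], np.float64(0.03))]
{'top': [(np.float64(388.95), np.float64(170.68)), (np.float64(411.12), np.float64(174.05))], 'side': [(np.float64(368.65), np.float64(241.89)), (np.float64(370.96), np.float64(260.08))]}
head (np.float64(388.95), np.float64(170.68)) (np.float64(368.65), np.float64(241.89)) [ 0.6343 -0.2539  0.063 ] 0.78
head (np.float64(388.95), np.float64(170.68)) (np.float64(370.96), np.float64(260.08)) [ 0.6449 -0.2626  0.0024] 3.2
head (np.float64(411.12), np.float64(174.05)) (np.float64(368.65), np.float64(241.89)) [ 0.6158 -0.3089  0.1171] 0.0
head (np.float64(411.12), np.float64(174.05)) (np.float64(370.96), np.float64(260.08)) [ 0.6247 -0.3193  0.0634] 0.82
18.52 q [-0.197  0.301  1.719  0.     1.123  1.494] p [ 0.6453 -0.0257  0.1471] F [-0.1  1.3 -0.6] open 0.897
[[ 0.993 -0.12  -0.002]
 [-0.12  -0.993  0.   ]
 [-0.002 -0.    -1.   ]]
```

```bash
python3 plan.py 0.426,-0.382,0.12,84.5 0.426,-0.382,-0.004,84.5; pwd
```

```text
0.426,-0.382,0.12,84.5 [-0.1749, 0.3801, 0.0273] [-0.001, 0.001, -1.595] dist 0.419
0.426,-0.382,-0.004,84.5 [0.0, -0.0, 0.124] [0.0, 0.0, 0.0] dist 0.124
.
```

Converted, 0.38 m is 0.475, -0.175 m is -0.2188, -1.595 rad is -0.5077.

```bash
python3 -m inch '[{"sx":-0.2188, "sy":0.475, "sz":0.0338, "az":-0.5077, "finger_gap":0.95}, {"sx":-0.2188, "sy":0.475, "sz":0.0338, "az":-0.5077, "finger_gap":0.95}, {"sx":-0.2188, "sy":0.475, "sz":0.0338, "az":-0.5077, "finger_gap":0.95}, {"sx":-0.2188, "sy":0.475, "sz":0.0338, "az":-0.5077, "finger_gap":0.95}, {"sx":-0.2188, "sy":0.475, "sz":0.0338, "az":-0.5077, "finger_gap":0.95}, {"sx":-0.2188, "sy":0.475, "sz":0.0338, "az":-0.5077, "finger_gap":0.95}, {"sx":-0.2188, "sy":0.475, "sz":0.0338, "az":-0.5077, "finger_gap":0.95}, {"sx":-0.2188, "sy":0.475, "sz":0.0338, "az":-0.5077, "finger_gap":0.95}, {"sx":-0.2188, "sy":0.475, "sz":0.0338, "az":-0.5077, "finger_gap":0.95}, {"sx":-0.2188, "sy":0.475, "sz":0.0338, "az":-0.5077, "finger_gap":0.95}]'|head -3;  python3 -c "
from h import *
state();pic('top','t2',(330,190,460,290),3);pic('side','s2',(260,200,390,330),3)
a=cv2.imread('pics/t2.png');b=cv2.imread('pics/s2.png');o=np.zeros((390,780,3),np.uint8);o[:300,:390]=a;o[:,390:]=b;cv2.imwrite('pics/c2.png',o)
for c in('top','side'):print([np.round(d['position'],3).tolist() for d in ctrl.mark_of(c,'board')])";  python3 plan.py 0.426,-0.382,0.12,84.5
```

```text
time: 19.77
eef_pos: [0.4261, -0.3822, 0.1208]
tcp_rot: [0.741, 0.671, 0.0, -0.0]
19.77 q [-0.908  0.18   1.919  0.     1.044 -0.81 ] p [ 0.4261 -0.3822  0.1208] F [ 0.1 -1.4  0.5] open 0.947
[[ 0.099  0.995 -0.   ]
 [ 0.995 -0.099  0.   ]
 [ 0.    -0.    -1.   ]]
[[0.434, -0.288, 0.008], [0.43, -0.113, 0.0]]
[[0.432, -0.285, 0.012]]
0.426,-0.382,0.12,84.5 [-0.0003, -0.0005, 0.001] [-0.0, -0.0, -0.001] dist 0.001
```

View pics/c2.png

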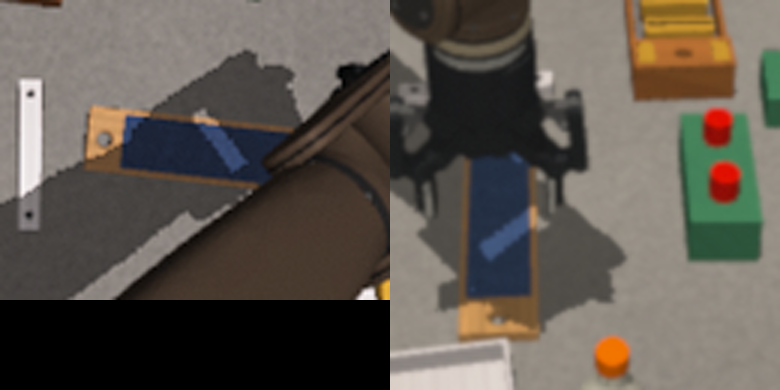

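The board lies felt up, with its near end at side crop (500,320). The open fingers straddle it at (430,200) and (560,190). I'll go down and pinch.

Converted, 0.124 m is 0.155, 0.11 m is 0.1375.

```bash
python3 -m inch '[{"sz":0.075, "finger_gap":0.95}, {"sz":0.1375, "finger_gap":0.95}, {"sz":0.155, "finger_gap":0.88}, {"sz":0.155, "finger_gap":0.88}]' 50; python3 -m inch '[{"finger_gap":0.5}, {"finger_gap":0.5}, {"finger_gap":0.5}]';python3 -c "from h import *;state()"
```

```text
time: 20.48
eef_pos: [0.4265, -0.3818, -0.0031]
tcp_rot: [0.74, 0.672, 0.0, -0.001]
contact_force: [0.7, 0.6, 0.1]
opening: 0.881
finger_force: 0.0
time: 20.85
eef_pos: [0.4278, -0.3838, -0.0003]
tcp_rot: [0.74, 0.672, -0.0, 0.003]
contact_force: [0.7, -0.8, 6.8]
opening: 0.725
finger_force: 55.3
20.85 q [-0.908  0.367  1.952  0.     0.817 -0.812] p [ 4.278e-01 -3.838e-01 -3.000e-04] F [ 0.7 -0.8  6.8] open 0.725
[[ 0.096  0.995  0.003]
 [ 0.995 -0.096 -0.004]
 [-0.004  0.004 -1.   ]]
```

The manual's scale: shifts go in shares of 0.8 m and turns go in shares of pi rad. Converting my numbers, 0.041 m is 0.0513, 0.02 m is 0.025, -0.096 rad is -0.0306.

```bash
python3 -m inch '[{"sx":0.025, "sy":0.0063, "sz":-0.0125, "az":-0.0159, "finger_gap":0.5}, {"sx":0.0513, "sy":0.0125, "sz":-0.0125, "az":-0.0306, "finger_gap":0.5}, {"sx":0.0513, "sy":0.0125, "sz":-0.0125, "az":-0.0306, "finger_gap":0.5}, {"sx":0.0513, "sy":0.0125, "sz":-0.0125, "az":-0.0306, "finger_gap":0.5}]' 25; python3 -m inch '[{"sx":0.0075, "sz":-0.0325, "finger_gap":0.5}, {"sx":0.0163, "sz":-0.065, "finger_gap":0.5}, {"sx":0.0163, "sz":-0.065, "finger_gap":0.5}, {"sx":0.0163, "sz":-0.065, "finger_gap":0.5}]'; python3 -c "
from h import *
s=state();print(s['wrist_torque']);pic('side','s3',(230,180,390,300),4)"
```

```text
time: 21.35
eef_pos: [0.4401, -0.3413, 0.0066]
tcp_rot: [0.707, 0.708, -0.0, -0.0]
contact_force: [0.5, 0.2, -0.3]
opening: 0.729
finger_force: 54.5
time: 21.85
eef_pos: [0.4397, -0.329, 0.058]
tcp_rot: [0.707, 0.707, -0.0, -0.001]
contact_force: [0.1, -0.8, -2.5]
opening: 0.728
finger_force: 54.3
21.85 q [-0.827  0.224  2.001 -0.     0.918 -0.827] p [ 0.4397 -0.329   0.058 ] F [ 0.1 -0.8 -2.5] open 0.728
[[ 0.     1.    -0.001]
 [ 1.    -0.     0.001]
 [ 0.001 -0.001 -1.   ]]
[-0.18239561 -0.00521322  0.03559576]
```

View pics/s3.png

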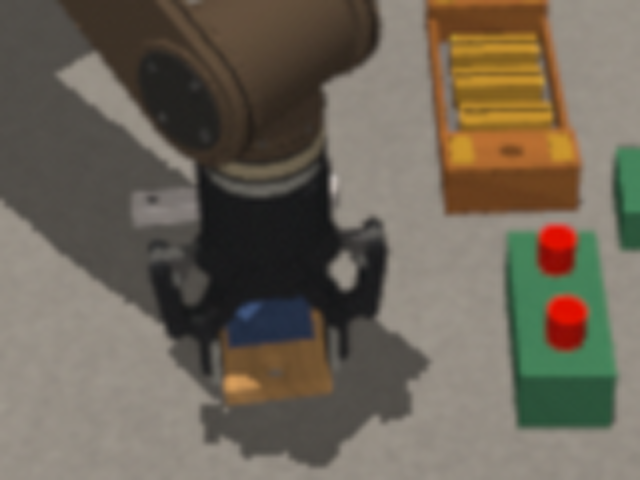

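```bash
python3 -m inch '[{"finger_gap":0.7}, {"finger_gap":0.7}, {"finger_gap":0.7}]' 20; python3 -c "
from fit import *
s=state();print(s['wrist_torque'],s['finger_force'])
r=pic('top');d=ctrl.masks_of('top','board')
r2=pic('side','s4',(250,200,350,300),2);d2=ctrl.masks_of('side','board')
for rr,dd in((r,d),(r2,d2)):
  for k in dd:
    v,u=np.nonzero(k['region']);print(k['conf'],len(u),u.min(),u.max(),v.min(),v.max())
e=[[.472,-.116,.006],[.472,-.116,.06]]
for p in e: print(proj(r,p),proj(r2,p))
o=np.hstack([cv2.resize(r['pixels'][190:290,330:430,::-1],(400,400)),cv2.resize(r2['pixels'][200:300,250:350,::-1],(400,400))]);cv2.imwrite('pics/c4.png',o)"
```

```text
time: 22.28
eef_pos: [0.4401, -0.3291, 0.0586]
tcp_rot: [0.707, 0.707, 0.0, -0.0]
contact_force: [-0.4, -0.2, -1.6]
opening: 0.73
finger_force: 54.3
22.27 q [-0.827  0.224  2.     0.     0.918 -0.827] p [ 0.4401 -0.3291  0.0586] F [-0.4 -0.2 -1.6] open 0.73
[[ 0.     1.    -0.   ]
 [ 1.    -0.     0.001]
 [ 0.001 -0.    -1.   ]]
[-1.42303349e-01  5.02414115e-03 -9.51895965e-05] 54.31279242038727
0.93 1217 342 403 226 249
0.35 142 308 315 160 181
0.9 606 286 312 255 280
[341.16155745 227.66115497] [303.4122116  229.26348137]
[341.88951063 225.9114837 ] [302.75119867 215.20550423]
```

View pics/c4.png

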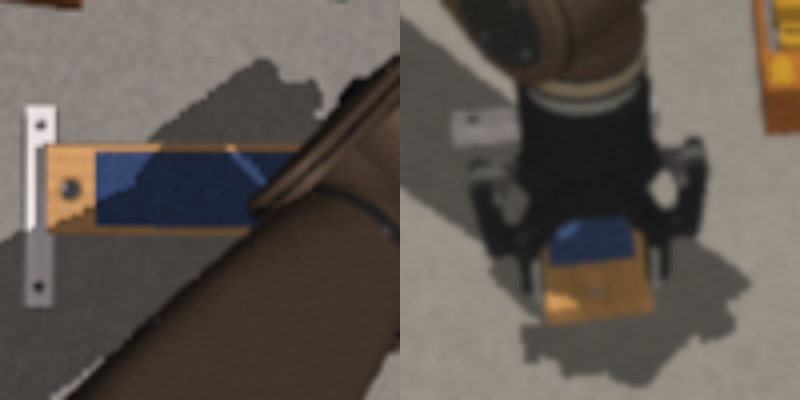

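The top crop shows the board's end at (47,188) overhanging the rail, so the 54 N grip holds it rigid. I'll set it down and regrip more softly.

Converted, 0.057 m is 0.0713, 0.056 m is 0.07.

```bash
python3 -m inch '[{"sx":-0.0313, "sz":0.0125, "finger_gap":0.5}, {"sx":-0.0313, "sz":0.07, "finger_gap":0.5}, {"sx":-0.0313, "sz":0.0713, "finger_gap":0.5}, {"sx":-0.0313, "sz":0.0713, "finger_gap":0.8}, {"sx":-0.0313, "sz":0.0713, "finger_gap":0.8}, {"sx":-0.0313, "sz":0.0713, "finger_gap":0.7}, {"sx":-0.0313, "sz":0.0713, "finger_gap":0.7}, {"sx":-0.0313, "sz":0.0713, "finger_gap":0.7}]' 20;  python3 -m inch '[{"sz":-0.0375, "finger_gap":0.7}, {"sz":-0.075, "finger_gap":0.7}, {"sz":-0.075, "finger_gap":0.7}, {"sz":-0.075, "finger_gap":0.7}]'; python3 -c "
from fit import *
s=state();print(s['wrist_torque'],s['finger_force'])
r=pic('top');d=ctrl.masks_of('top','board')
for rr,dd in((r,d),):
  for k in dd:
    v,u=np.nonzero(k['region']);print(k['conf'],len(u),u.min(),u.max(),v.min(),v.max())
for a in(0,.1,.2,.29): print(a,proj(r,[.44,s['eef_pos'][1]+.213*np.cos(a),.066-.213*np.sin(a)]))
cv2.imwrite('pics/c5.png',cv2.resize(r['pixels'][190:290,330:430,::-1],(400,400)))"
```

```text
time: 23.48
eef_pos: [0.4408, -0.3545, 0.0036]
tcp_rot: [0.707, 0.707, -0.0, 0.001]
contact_force: [-1.6, 2.0, 6.9]
opening: 0.736
finger_force: 21.9
time: 23.98
eef_pos: [0.4397, -0.3535, 0.0609]
tcp_rot: [0.707, 0.707, 0.0, -0.001]
contact_force: [0.2, 0.5, -2.0]
opening: 0.734
finger_force: 22.5
23.98 q [-0.857  0.249  1.964 -0.     0.93  -0.857] p [ 0.4397 -0.3535  0.0609] F [ 0.2  0.5 -2. ] open 0.734
[[-0.     1.    -0.001]
 [ 1.     0.     0.001]
 [ 0.001 -0.001 -1.   ]]
[-0.11864355  0.03206223 -0.04448147] 22.477937042713165
0.69 1317 349 412 227 250
0 [350.40799853 236.88436439]
0.1 [350.33815142 237.42351853]
0.2 [350.98673067 237.94846438]
0.29 [352.15242813 238.40535413]
```

Converted, -0.064 m is -0.08, -0.06 m is -0.075, -0.611 rad is -0.1945.

```bash
python3 -m inch '[{"sx":0.0125, "sz":-0.0375, "ay":-0.0477, "finger_gap":0.7}, {"sx":0.025, "sz":-0.0563, "ay":-0.0955, "finger_gap":0.7}, {"sx":0.0375, "sz":-0.075, "ay":-0.1464, "finger_gap":0.7}, {"sx":0.0538, "sz":-0.08, "ay":-0.1945, "finger_gap":0.7}, {"sx":0.0538, "sz":-0.08, "ay":-0.1945, "finger_gap":0.7}, {"sx":0.0538, "sz":-0.08, "ay":-0.1945, "finger_gap":0.7}]';  python3 -c "
from fit import *
s=state();print(s['wrist_torque'],s['finger_force'])
r=pic('top');r2=pic('side')
cv2.imwrite('pics/c5.png',np.hstack([cv2.resize(q['pixels'][y:y+110,x:x+110,::-1],(400,400)) for q,x,y in((r,320,190),(r2,240,180))]))"
```

```text
time: 24.82
eef_pos: [0.4401, -0.3111, 0.1253]
tcp_rot: [0.674, 0.675, -0.212, 0.211]
contact_force: [0.8, 0.9, -0.9]
opening: 0.737
finger_force: 22.8
24.82 q [-0.581  0.022  2.178 -0.784  0.744 -0.043] p [ 0.4401 -0.3111  0.1253] F [ 0.8  0.9 -0.9] open 0.737
[[-0.001  1.    -0.001]
 [ 0.821  0.    -0.572]
 [-0.572 -0.001 -0.821]]
[0.42950215 0.05434086 0.05247676] 22.8334441781044
```

View pics/c5.png

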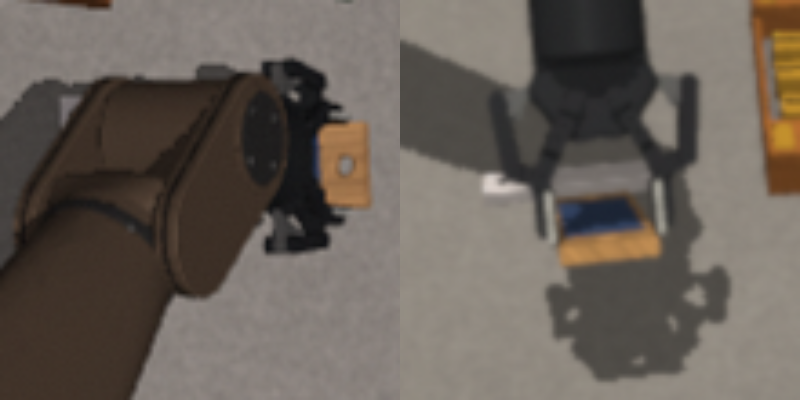

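The side crop shows the board tilted about 35° with the tool: the felt is foreshortened at (605,215) and the near end raised. Next I'll push it along the arc against the rail.

Converted, -0.1506 m is -0.1883, -0.1303 m is -0.1629.

```bash
python3 -m inch '[{"sx":0.0125, "sz":-0.0395, "finger_gap":0.7}, {"sx":0.0188, "sz":-0.0729, "finger_gap":0.7}, {"sx":0.0303, "sz":-0.1046, "finger_gap":0.7}, {"sx":0.0458, "sz":-0.135, "finger_gap":0.7}, {"sx":0.0655, "sz":-0.1629, "finger_gap":0.7}, {"sx":0.0886, "sz":-0.1883, "finger_gap":0.7}, {"sx":0.0886, "sz":-0.1883, "finger_gap":0.7}]';  python3 -c "
from fit import *
s=state();print(s['wrist_torque'],s['finger_force'])
r=pic('top');r2=pic('side')
cv2.imwrite('pics/c6.png',np.hstack([cv2.resize(q['pixels'][y:y+110,x:x+110,::-1],(400,400)) for q,x,y in((r,300,190),(r2,240,160))]))"
```

```text
time: 25.8
eef_pos: [0.4409, -0.1666, 0.2094]
tcp_rot: [0.674, 0.675, -0.212, 0.213]
contact_force: [0.8, -0.2, -0.9]
opening: 0.722
finger_force: 22.0
25.8 q [-0.284 -0.181  2.192 -0.686  1.052  0.041] p [ 0.4409 -0.1666  0.2094] F [ 0.8 -0.2 -0.9] open 0.722
[[-0.     1.     0.001]
 [ 0.819  0.001 -0.573]
 [-0.573  0.001 -0.819]]
[ 0.26288905 -0.02681285 -0.01309551] 22.003946006298065
```

View pics/c6.png

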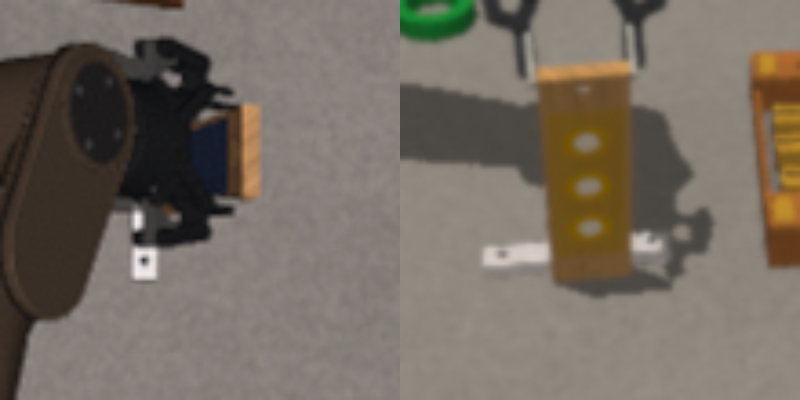

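The gold side now faces the side camera, with rosettes at (587,143)-(590,228). The board stands nearly upright with its foot at the rail (590,270). I'll go past vertical and then lift.

Converted, -0.081 m is -0.1013, 0.0575 m is 0.0719.

```bash
python3 -m inch '[{"sx":0.0363, "sz":-0.025, "finger_gap":0.7}, {"sx":0.0719, "sz":-0.05, "finger_gap":0.7}, {"sx":0.0719, "sz":-0.05, "finger_gap":0.7}, {"sx":0.0538, "sz":-0.0763, "finger_gap":0.7}, {"sx":0.0363, "sz":-0.1013, "finger_gap":0.7}, {"sx":0.0363, "sz":-0.1013, "finger_gap":0.7}]' 60;  python3 -c "
from fit import *
s=state();print(s['wrist_torque'],s['finger_force'])
r=pic('top');r2=pic('side')
cv2.imwrite('pics/c7.png',np.hstack([cv2.resize(q['pixels'][y:y+110,x:x+110,::-1],(400,400)) for q,x,y in((r,280,190),(r2,240,130))]))"
```

```text
time: 26.65
eef_pos: [0.4413, -0.0977, 0.2599]
tcp_rot: [0.675, 0.673, -0.211, 0.214]
contact_force: [-0.7, 0.2, -1.4]
opening: 0.703
finger_force: 44.2
26.65 q [-0.127 -0.234  2.139 -0.649  1.225  0.099] p [ 0.4413 -0.0977  0.2599] F [-0.7  0.2 -1.4] open 0.703
[[ 0.004  1.     0.002]
 [ 0.819 -0.002 -0.574]
 [-0.574  0.004 -0.819]]
[ 0.43039143 -0.02643716  0.02348756] 44.16784141212702
```

View pics/c7.png

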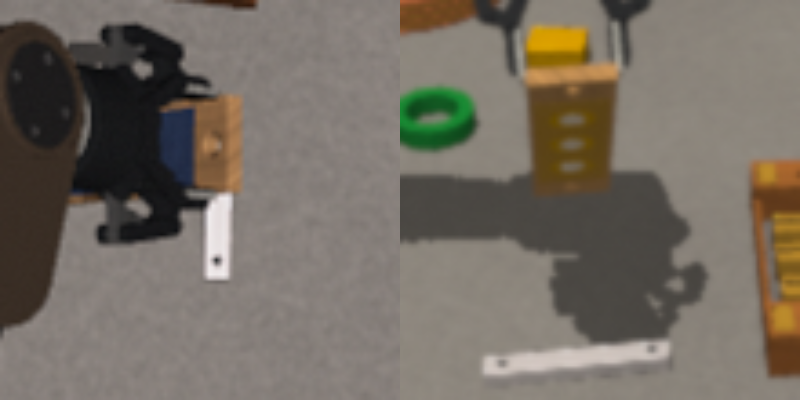

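```bash
cat > phi.py <<'E'
from fit import *
import sys
# fit board angle phi & grip distance from side image corners (px): near-top edge mid, far edge mid
r=pic("side")
s=ctrl.get_state();M=R.from_quat(s["tcp_rot"]).as_matrix();P=np.array(s["eef_pos"])-.006*M[:,2]
def res(p,o):
    d=np.array([0,np.cos(p[0]),-np.sin(p[0])])
    return np.concatenate([proj(r,P-d*p[1])-o[0],proj(r,P+d*(.236-p[1]))-o[1]])
o=np.array([float(a) for a in sys.argv[1:5]]).reshape(2,2)
for g in(.3,1.,1.6,2.2):
    q=least_squares(res,[g,.02],args=(o,),x_scale=[.1,.01]);print(np.degrees(q.x[0]).round(1),q.x[1].round(4),round(q.cost,2),P.round(4))
E
python3 phi.py 286.2 149.5 287.5 182
python3 - <<'E'
from h import *
r=pic('side');m=ctrl.masks_of('side','board')
for d in m: v,u=np.nonzero(d['region']);print(d['conf'],u.min(),u.max(),v.min(),v.max(),u.mean(),v.mean())
E
```

```text
56.0 0.0115 0.12 [ 0.4395 -0.0936  0.2616]
56.0 0.0115 0.12 [ 0.4395 -0.0936  0.2616]
56.0 0.0115 0.12 [ 0.4395 -0.0936  0.2616]
56.0 0.0115 0.12 [ 0.4395 -0.0936  0.2616]
0.76 275 299 147 195 286.8254410399257 170.43454038997214
0.46 366 376 254 267 370.9296875 260.5234375
```

Run:
```python
from fit import *
r=pic('side')
for P in ([.441,-.163,.2143],[.4395,-.0936,.2616]):
  print(P)
  for ph in(40,56,70,80,90,100,110):
    a=np.radians(ph);d=np.array([0,np.cos(a),-np.sin(a)]);n=np.array([0,np.sin(a),np.cos(a)])
    print(ph,[proj(r,np.array(P)+d*t-.006*n).round(1).tolist() for t in(-.023,-.0115,.213,.2245)])
print(proj(r,[.44,-.1235,.016]))
```

```text
[0.441, -0.163, 0.2143]
40 [[290.8, 183.2], [290.7, 183.6], [288.6, 189.5], [288.5, 189.7]]
56 [[290.6, 180.5], [290.6, 182.2], [290.5, 208.5], [290.5, 209.6]]
70 [[290.3, 178.3], [290.4, 180.9], [292.2, 224.3], [292.3, 226.1]]
80 [[290.2, 176.8], [290.4, 180.0], [293.4, 234.6], [293.5, 237.0]]
90 [[290.0, 175.4], [290.3, 179.2], [294.6, 244.0], [294.8, 246.9]]
100 [[289.9, 174.3], [290.2, 178.4], [295.7, 252.1], [296.0, 255.5]]
110 [[289.7, 173.3], [290.1, 177.8], [296.8, 258.7], [297.1, 262.6]]
[0.4395, -0.0936, 0.2616]
40 [[287.0, 152.3], [286.9, 153.0], [285.5, 164.1], [285.4, 164.6]]
56 [[286.7, 149.7], [286.8, 151.6], [287.3, 182.6], [287.3, 183.9]]
70 [[286.5, 147.5], [286.6, 150.4], [288.9, 197.5], [289.0, 199.5]]
80 [[286.3, 146.1], [286.6, 149.5], [290.1, 207.2], [290.2, 209.7]]
90 [[286.2, 144.8], [286.5, 148.7], [291.1, 215.7], [291.4, 218.7]]
100 [[286.1, 143.8], [286.4, 148.0], [292.1, 222.9], [292.4, 226.4]]
110 [[285.9, 143.0], [286.3, 147.4], [293.1, 228.4], [293.4, 232.3]]
[292.59778043 229.5259372 ]
```

Run:
```python
from h import *
r=pic('side');t=pic('top')
cv2.imwrite('pics/c8.png',np.hstack([cv2.resize(r['pixels'][120:200,240:340,::-1],(500,400),interpolation=cv2.INTER_CUBIC),cv2.resize(t['pixels'][200:260,280:355,::-1],(300,240))[:0].reshape(0,300,3) if 0 else np.zeros((400,1,3),np.uint8)]))
```

```text
(no output)
```

View pics/c8.png

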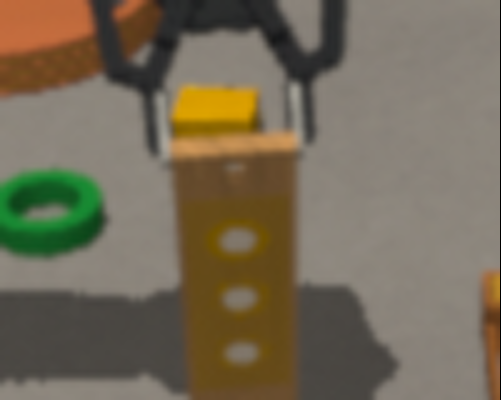

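The swinging end is settling towards vertical: the board now extends past the bottom edge of the crop at (240,395). I'll let it settle and measure numerically.

```bash
cat > ang.py <<'E'
from fit import *
r=pic('side');m=ctrl.masks_of('side','board')
s=state();M=R.from_quat(s["tcp_rot"]).as_matrix();P=np.array(s["eef_pos"])-.006*M[:,2]
u0,_=proj(r,P)
b=[d for d in m if abs(np.nonzero(d['region'])[1].mean()-u0)<15]
if b:
    v,u=np.nonzero(b[0]['region']);vt,vb=np.percentile(v,.5),v.max()+.5;print('conf',b[0]['conf'],'v',v.min(),v.max(),'u',u.min(),u.max(),'torque',np.round(s['wrist_torque'],2),s['finger_force'])
    for g in(.010,.023):
        f=lambda ph:max(proj(r,P+(.236-g)*np.array([0,np.cos(ph),-np.sin(ph)])+k*.006*np.array([0,np.sin(ph),np.cos(ph)]))[1] for k in(-1,1))
        t=np.radians(np.arange(0,181));w=[f(x) for x in t];print(g,'phi candidates',[i for i in range(1,181) if (w[i]-vb)*(w[i-1]-vb)<=0], 'vmax',round(max(w),1))
E
python3 -m inch '[{"finger_gap":0.7}, {"finger_gap":0.7}, {"finger_gap":0.7}, {"finger_gap":0.7}]' >/dev/null; python3 ang.py
```

```text
27.65 q [-0.125 -0.233  2.141 -0.65   1.226  0.1  ] p [ 0.4403 -0.0964  0.2585] F [ 0.8 -0.6 -1.3] open 0.705
[[ 0.     1.     0.   ]
 [ 0.819  0.    -0.574]
 [-0.574  0.    -0.819]]
conf 0.7 v 146 197 u 274 299 torque [ 0.37  0.01 -0.01] 39.1945606470108
0.01 phi candidates [69] vmax 237.8
0.023 phi candidates [71] vmax 232.7
```

Converted, 0.0436 m is 0.0545, -0.0183 m is -0.0229, -0.524 rad is -0.1668.

```bash
python3 -m inch '[{"sx":0.0188, "sz":-0.0075, "ay":-0.0477, "finger_gap":0.6}, {"sx":0.0375, "sz":-0.015, "ay":-0.0955, "finger_gap":0.6}, {"sx":0.0545, "sz":-0.0229, "ay":-0.1337, "finger_gap":0.6}, {"sx":0.0545, "sz":-0.0229, "ay":-0.1668, "finger_gap":0.6}, {"sx":0.0545, "sz":-0.0229, "ay":-0.1668, "finger_gap":0.6}, {"sx":0.0545, "sz":-0.0229, "ay":-0.1668, "finger_gap":0.6}]' 60; python3 ang.py
```

```text
time: 28.4
eef_pos: [0.4407, -0.0503, 0.2489]
tcp_rot: [0.597, 0.596, -0.379, 0.38]
contact_force: [0.0, 0.3, -0.8]
opening: 0.68
finger_force: 69.1
28.5 q [ 0.164 -0.014  2.159 -1.117  1.465  0.589] p [ 0.4407 -0.0506  0.2494] F [ 0.3 -0.6 -1.5] open 0.682
[[ 0.003  1.     0.   ]
 [ 0.423 -0.001 -0.906]
 [-0.906  0.002 -0.423]]
conf 0.68 v 139 207 u 274 299 torque [ 0.65  0.01 -0.01] 69.60398353636265
0.01 phi candidates [86, 172] vmax 228.7
0.023 phi candidates [90, 168] vmax 223.9
```

Converted, 0.02 m is 0.025, 0.012 m is 0.015, -0.26 rad is -0.0828.

```bash
python3 -m inch '[{"ay":-0.0477, "finger_gap":0.6}, {"ay":-0.0828, "finger_gap":0.6}, {"ay":-0.0828, "finger_gap":0.6}, {"sx":0.015, "sz":0.0075, "ay":-0.0828, "finger_gap":0.6}, {"sx":0.025, "sz":0.0113, "ay":-0.0828, "finger_gap":0.6}, {"sx":0.025, "sz":0.0113, "ay":-0.0828, "finger_gap":0.6}]'; python3 ang.py
```

```text
time: 29.25
eef_pos: [0.44, -0.0501, 0.2259]
tcp_rot: [0.542, 0.542, -0.454, 0.454]
contact_force: [0.5, -0.1, -0.7]
opening: 0.686
finger_force: 72.1
29.35 q [ 0.207  0.156  2.171 -1.301  1.598  0.778] p [ 0.4404 -0.05    0.2267] F [-0.1 -0.4 -1. ] open 0.681
[[ 0.     1.    -0.   ]
 [ 0.175 -0.    -0.985]
 [-0.985  0.    -0.175]]
conf 0.88 v 146 221 u 274 301 torque [ 0.72 -0.   -0.02] 71.87671758234501
0.01 phi candidates [96, 166] vmax 235.2
0.023 phi candidates [102, 160] vmax 230.3
```

Converted, -0.0412 m is -0.0515, 0.0368 m is 0.046.

```bash
python3 -m inch '[{"sx":0.0063, "sz":0.0291, "finger_gap":0.72}, {"sx":0.0063, "sz":0.0291, "finger_gap":0.72}, {"sx":0.016, "sz":0.0029, "finger_gap":0.72}, {"sx":0.0283, "sz":-0.023, "finger_gap":0.72}, {"sx":0.046, "sz":-0.0515, "finger_gap":0.72}, {"sx":0.046, "sz":-0.0515, "finger_gap":0.72}]' 30; python3 ang.py
```

```text
time: 30.1
eef_pos: [0.4417, -0.001, 0.2031]
tcp_rot: [0.54, 0.538, -0.456, 0.459]
contact_force: [-3.1, 3.8, 12.2]
opening: 0.721
finger_force: 27.8
30.2 q [ 0.304  0.252  2.119 -1.237  1.659  0.846] p [ 0.4416 -0.0016  0.2033] F [-2.2  3.9 12.1] open 0.72
[[ 0.006  1.     0.   ]
 [ 0.164 -0.001 -0.986]
 [-0.986  0.006 -0.164]]
conf 0.71 v 143 220 u 275 300 torque [-1.5   0.33 -0.47] 27.87107150768861
0.01 phi candidates [102, 160] vmax 229.7
0.023 phi candidates [109, 153] vmax 225.1
```

Converted, -0.0734 m is -0.0918, -0.0555 m is -0.0694.

```bash
python3 -m inch '[{"sx":0.0073, "sz":-0.0406, "finger_gap":0.73}, {"sx":0.0314, "sz":-0.0694, "finger_gap":0.73}, {"sx":0.0556, "sz":-0.0918, "finger_gap":0.73}, {"sx":0.0556, "sz":-0.0918, "finger_gap":0.73}]' 25; python3 ang.py
```

```text
time: 30.7
eef_pos: [0.4419, 0.0799, 0.1702]
tcp_rot: [0.541, 0.54, -0.454, 0.458]
contact_force: [-1.0, 5.2, 8.3]
opening: 0.732
finger_force: 10.3
30.8 q [ 0.45   0.39   2.013 -1.121  1.733  0.914] p [0.4419 0.0792 0.1706] F [-1.5  4.9  7. ] open 0.734
[[ 0.006  1.     0.003]
 [ 0.169  0.002 -0.986]
 [-0.986  0.006 -0.169]]
conf 0.72 v 138 216 u 273 300 torque [-0.74  0.02 -0.15] 10.323034044122323
0.01 phi candidates [111, 150] vmax 219.9
0.023 phi candidates [] vmax 215.7
```

Converted, 0.0611 m is 0.0764, -0.0427 m is -0.0534, 0.698 rad is 0.2222.

```bash
python3 -m inch '[{"sx":0.0071, "sz":-0.0145, "ay":0.0557, "finger_gap":0.73}, {"sx":0.0276, "sz":-0.0285, "ay":0.1111, "finger_gap":0.73}, {"sx":0.0494, "sz":-0.0409, "ay":0.1668, "finger_gap":0.73}, {"sx":0.0764, "sz":-0.0534, "ay":0.2222, "finger_gap":0.73}, {"sx":0.0764, "sz":-0.0534, "ay":0.2222, "finger_gap":0.73}]' 25; python3 ang.py
```

```text
time: 31.42
eef_pos: [0.4409, 0.1298, 0.1156]
tcp_rot: [0.665, 0.664, -0.241, 0.243]
contact_force: [1.0, -0.4, 1.3]
opening: 0.73
finger_force: 0.3
31.52 q [ 0.39   0.183  2.055 -0.67   1.286  0.713] p [0.4404 0.1298 0.1146] F [ 0.   0.4 -0. ] open 0.732
[[ 0.     1.     0.001]
 [ 0.765  0.    -0.644]
 [-0.644  0.001 -0.765]]
conf 0.69 v 143 217 u 275 300 torque [0.37 0.04 0.02] 0.27517592508502275
0.01 phi candidates [107, 154] vmax 222.6
0.023 phi candidates [119, 143] vmax 218.6
```

```bash
python3 -m inch '[{"finger_gap":0.68}, {"finger_gap":0.68}]' 25
python3 - <<'E'
from fit import *
s=state();print(s['finger_force'])
r=pic('side');m=ctrl.masks_of('side','board');t=pic('top')
cv2.imwrite('pics/c9.png',np.hstack([cv2.resize(r['pixels'][115:235,230:350,::-1],(400,400)),cv2.resize(t['pixels'][190:290,230:350,::-1],(400,333))[:0] if 0 else cv2.resize(t['pixels'][185:305,235:355,::-1],(400,400))]))
E
```

```text
time: 31.78
eef_pos: [0.4401, 0.1299, 0.1135]
tcp_rot: [0.664, 0.665, -0.242, 0.242]
contact_force: [0.5, 0.4, 0.5]
opening: 0.682
finger_force: 0.3
31.77 q [ 0.39   0.185  2.056 -0.668  1.284  0.712] p [0.4401 0.1299 0.1135] F [0.5 0.4 0.5] open 0.682
[[-0.001  1.    -0.   ]
 [ 0.766  0.001 -0.643]
 [-0.643 -0.001 -0.766]]
0.29115581809236346
```

View pics/c9.png

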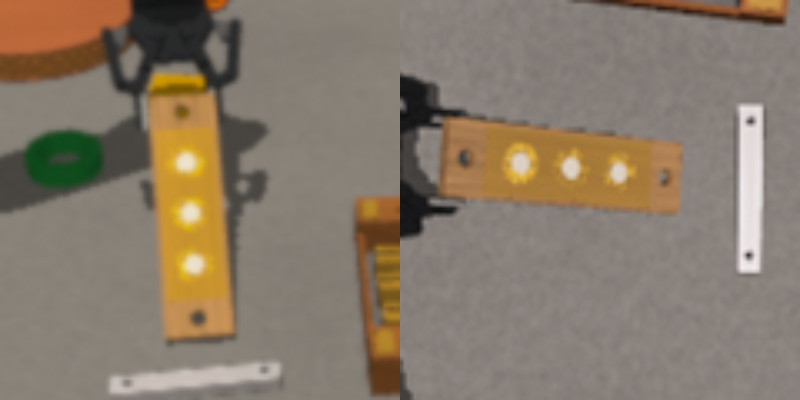

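The board now lies flat with the gold rosettes up, at top crop (520,163)-(618,172), about 20 mm clear of the rail. It slipped out of the pads for the last bit. I'll retract and measure it.

The manual's scale: shifts go in shares of 0.8 m and turns go in shares of pi rad. Converting my numbers, -0.0766 m is -0.0958, -0.0643 m is -0.0804, 0.698 rad is 0.2222.

```bash
python3 -m inch '[{"sx":-0.04, "sz":-0.0475, "finger_gap":0.8}, {"sx":-0.0804, "sz":-0.0958, "ay":0.0573, "finger_gap":0.95}, {"sx":-0.0804, "sz":-0.0958, "ay":0.1146, "finger_gap":0.95}, {"sx":-0.0804, "sz":-0.0958, "ay":0.1719, "finger_gap":0.95}, {"sx":-0.0804, "sz":-0.0958, "ay":0.2222, "finger_gap":0.95}, {"sx":-0.0804, "sz":-0.0958, "ay":0.2222, "finger_gap":0.95}]' 25|head -3
cat > mb.py <<'E'
from fit import *
import sys
g=[float(a) for a in sys.argv[1:3]]; z0=float(sys.argv[3]) if len(sys.argv)>3 else 0.
for k in range(2):
    rs={c:pic(c) for c in("top","side")}
    print(fit([(rs[c],ctrl.masks_of(c,"board")) for c in rs],(.064,.236,.012),(*g,0),z0,tol=30))
E
python3 mb.py .437 .04; python3 -c "from h import *;state()"
```

```text
time: 32.67
eef_pos: [0.4402, 0.1279, 0.214]
tcp_rot: [0.709, 0.706, -0.0, 0.0]
[([0.4483, 0.0538, 2.939], np.float64(44.47)), ([0.4478, 0.0476, -0.2791], np.float64(34.02)), ([0.4478, 0.0737, -0.0797], np.float64(0.02))]
[([0.4475, 0.0533, -0.21], np.float64(42.18)), ([0.4468, 0.047, 2.8614], np.float64(31.67)), ([0.4474, 0.0735, 3.0487], np.float64(0.0))]
33.08 q [ 6.600e-02 -1.910e-01  2.106e+00  1.000e-03  1.228e+00  6.400e-02] p [0.44   0.1304 0.2135] F [-0.4  0.1 -0.2] open 0.95
[[-0.002  1.    -0.001]
 [ 1.     0.002  0.   ]
 [ 0.    -0.001 -1.   ]]
```

```bash
python3 - <<'E'
from h import *
r=pic('top')
a=ray(r,(254.5,232.1),.012);b=ray(r,(314.2,238.1),.012);d=a-b
print(a,b,(a+b)/2,np.linalg.norm(d),np.degrees(np.arctan2(-d[0],d[1])))
E
python3 plan.py 0.447,0.072,0.1,85 0.447,0.072,0.001,85
```

```text
[0.45512316 0.1442132  0.012     ] [ 0.43915155 -0.0351224   0.012     ] [0.44713736 0.0545454  0.012     ] 0.1800454044238804 -5.089329727750299
0.447,0.072,0.1,85 [-0.0583, 0.0069, 0.1135] [-0.001, -0.001, 0.089] dist 0.128
0.447,0.072,0.001,85 [0.0, -0.0, 0.099] [0.0, 0.0, 0.0] dist 0.099
```

Converted, -0.33 m is -0.4125, 0.06 m is 0.075.

```bash
python3 -m inch '[{"sx":-0.4125, "sy":0.075, "finger_gap":0.95}, {"sx":-0.4125, "sy":0.075, "finger_gap":0.95}, {"sx":-0.4125, "sy":0.075, "finger_gap":0.95}, {"sx":-0.4125, "sy":0.075, "finger_gap":0.95}, {"sx":-0.4125, "sy":0.075, "finger_gap":0.95}, {"sx":-0.4125, "sy":0.075, "finger_gap":0.95}, {"sx":-0.4125, "sy":0.075, "finger_gap":0.95}]' |head -3
cat > bh.py <<'E'
from fit import *
import sys
# refine hole centres on the board: dark blob near predicted pixel, both cameras
def blob(r,p,w=5,rad=3.2):
    g=cv2.cvtColor(r["pixels"],cv2.COLOR_RGB2GRAY).astype(np.float32); c=proj(r,p)
    for _ in range(4):
        W=cv2.getRectSubPix(g,(2*w+1,2*w+1),tuple(float(x) for x in c)); yy,xx=np.mgrid[-w:w+1,-w:w+1]
        k=np.clip(np.percentile(W,60)*.88-W,0,None)*(xx**2+yy**2<=rad**2)
        if k.sum()<1: return None
        c=c+np.array([(k*xx).sum(),(k*yy).sum()])/k.sum()
    return c
if __name__=="__main__":
    x,y,yaw,z=[float(a) for a in sys.argv[1:5]]; zt=z+.012
    for cam in("top","side"):
        r=pic(cam); H=[]
        for s in(1,-1):
            p=[x-s*.101*np.sin(yaw),y+s*.101*np.cos(yaw),zt]; c=blob(r,p); H.append(None if c is None else ray(r,c,zt))
        if None in [type(h) if h is None else 1 for h in H]: print(cam,H); continue
        d=H[0]-H[1]; print(cam,H[0].round(4),H[1].round(4),"mid",((H[0]+H[1])/2).round(4),"len",np.linalg.norm(d).round(4),"yaw",np.degrees(np.arctan2(-d[0],d[1])).round(2))
E
python3 mb.py .447 .07; python3 bh.py .447 .07 -.088 0
```

```text
time: 34.0
eef_pos: [0.5003, -0.201, 0.2131]
tcp_rot: [0.708, 0.706, 0.0, -0.001]
[([0.4462, 0.0709, 3.063], np.float64(5.77)), ([0.4491, 0.0748, 3.0528], np.float64(0.1)), ([0.4413, 0.0587, 3.1299], np.float64(1.01))]
[([0.446, 0.0716, 3.0601], np.float64(5.34)), ([0.4492, 0.0747, 3.046], np.float64(0.05)), ([0.4406, 0.0618, 3.1455], np.float64(1.5))]
top [0.4596 0.1814 0.012 ] [ 0.4438 -0.0243  0.012 ] mid [0.4517 0.0786 0.012 ] len 0.2063 yaw -4.4Traceback (most recent call last):
  File "bh.py", line 19, in <module>
    d=H[0]-H[1]; print(cam,H[0].round(4),H[1].round(4),"mid",((H[0]+H[1])/2).round(4),"len",np.linalg.norm(d).round(4),"yaw",np.degrees(np.arctan2(-d[0],d[1])).round(2))
      ~~~~^~~~~
TypeError: unsupported operand type(s) for -: 'float' and 'NoneType'
```

```bash
python3 - <<'E'
from bh import *
for cam in("top","side"):
    r=pic(cam)
    H=[ (lambda c: None if c is None else ray(r,c,.044))(blob(r,p)) for p in([.6566,.0753,.044],[.6336,-.1266,.044])]
    print(cam,H, [proj(r,p) for p in([.6566,.0753,.044],[.6336,-.1266,.044])])
    if H[0] is not None and H[1] is not None: d=H[0]-H[1];print(np.linalg.norm(d),np.degrees(np.arctan2(-d[0],d[1])),(H[0]+H[1])/2)
E
python3 plan.py 0.449,0.0735,0.1,85 0.449,0.0735,0.002,85
```

```text
top [array([0.65640754, 0.0751128 , 0.044     ]), array([ 0.63346829, -0.12667025,  0.044     ])] [array([278.28788837, 164.39262869]), array([345.50025186, 172.70416823])]
0.20308276102426837 -6.485697523706618 [ 0.64493792 -0.02577873  0.044     ]
side [array([0.64791025, 0.05620111, 0.044     ]), array([ 0.62899245, -0.13045007,  0.044     ])] [array([352.54650656, 176.49747233]), array([358.65104279, 216.34830175])]
0.18760741923644952 -5.787380729247466 [ 0.63845135 -0.03712448  0.044     ]
0.449,0.0735,0.1,85 [0.2734, -0.0512, 0.1138] [0.0, -0.001, 0.088] dist 0.301
0.449,0.0735,0.002,85 [0.0, -0.0, 0.098] [0.0, 0.0, 0.0] dist 0.098
```

Converted, 0.273 m is 0.3413, 0.1 m is 0.125, 0.088 rad is 0.028.

```bash
python3 -m inch '[{"sx":0.3413, "sy":-0.0638, "sz":0.125, "az":0.028, "finger_gap":0.95}, {"sx":0.3413, "sy":-0.0638, "sz":0.125, "az":0.028, "finger_gap":0.95}, {"sx":0.3413, "sy":-0.0638, "sz":0.125, "az":0.028, "finger_gap":0.95}, {"sx":0.3413, "sy":-0.0638, "sz":0.125, "az":0.028, "finger_gap":0.95}, {"sx":0.3413, "sy":-0.0638, "sz":0.125, "az":0.028, "finger_gap":0.95}, {"sx":0.3413, "sy":-0.0638, "sz":0.125, "az":0.028, "finger_gap":0.95}, {"sx":0.3413, "sy":-0.0638, "sz":0.125, "az":0.028, "finger_gap":0.95}]' 60|head -3;  python3 mb.py .449 .073; python3 plan.py 0.449,0.0735,0.002,85
```

```text
time: 35.48
eef_pos: [0.4498, 0.0726, 0.1142]
tcp_rot: [0.737, 0.676, 0.001, 0.0]
[([0.444, 0.0324, -0.0322], np.float64(79.14)), ([0.4425, 0.0178, 3.2223], np.float64(34.16)), ([0.4476, 0.0751, -0.0878], np.float64(0.0))]
[([0.443, 0.0307, 3.1288], np.float64(71.18)), ([0.4417, 0.0161, 0.073], np.float64(25.44)), ([0.4466, 0.0737, -0.0918], np.float64(0.09))]
0.449,0.0735,0.002,85 [0.0011, -0.0007, 0.1119] [0.0, -0.001, -0.002] dist 0.112
```

Converted, 0.112 m is 0.14, 0.1 m is 0.125.

```bash
python3 -m inch '[{"sx":0.0013, "sy":-0.0013, "sz":0.075, "finger_gap":0.95}, {"sx":0.0013, "sy":-0.0013, "sz":0.125, "finger_gap":0.92}, {"sx":0.0013, "sy":-0.0013, "sz":0.14, "finger_gap":0.9}, {"sx":0.0013, "sy":-0.0013, "sz":0.14, "finger_gap":0.9}, {"sx":0.0013, "sy":-0.0013, "sz":0.14, "finger_gap":0.6}, {"sx":0.0013, "sy":-0.0013, "sz":0.14, "finger_gap":0.6}, {"sx":0.0013, "sy":-0.0013, "sz":0.14, "finger_gap":0.6}]' 60; python3 -m inch '[{"sz":-0.0625, "finger_gap":0.6}, {"sz":-0.1225, "finger_gap":0.6}, {"sz":-0.1225, "finger_gap":0.6}, {"sz":-0.1225, "finger_gap":0.6}]'; python3 -c "from h import *;print(state()['wrist_torque'])"; python3 plan.py .645,-.0258,.10,83.5
```

```text
time: 36.75
eef_pos: [0.4502, 0.0739, 0.0043]
tcp_rot: [0.737, 0.675, 0.002, 0.001]
contact_force: [-2.6, -0.9, 6.3]
opening: 0.709
finger_force: 63.7
time: 37.25
eef_pos: [0.4482, 0.0739, 0.1]
tcp_rot: [0.737, 0.675, 0.001, -0.0]
contact_force: [-0.5, -0.0, -1.2]
opening: 0.707
finger_force: 65.0
37.25 q [-6.100e-02 -5.300e-02  2.208e+00  1.000e-03  9.850e-01  2.600e-02] p [0.4482 0.0739 0.1   ] F [-0.5 -0.  -1.2] open 0.707
[[ 0.088  0.996  0.001]
 [ 0.996 -0.088  0.001]
 [ 0.001  0.001 -1.   ]]
[0.01430802 0.03073193 0.02132277]
.645,-.0258,.10,83.5 [-0.0821, 0.2048, 0.0001] [0.001, -0.001, 0.026] dist 0.221
```

Converted, 0.2045 m is 0.2556, -0.083 m is -0.1038, 0.026 rad is 0.0083.

```bash
python3 -m inch '[{"sx":-0.1038, "sy":0.2556, "az":0.0083, "finger_gap":0.6}, {"sx":-0.1038, "sy":0.2556, "az":0.0083, "finger_gap":0.6}, {"sx":-0.1038, "sy":0.2556, "az":0.0083, "finger_gap":0.6}, {"sx":-0.1038, "sy":0.2556, "az":0.0083, "finger_gap":0.6}, {"sx":-0.1038, "sy":0.2556, "az":0.0083, "finger_gap":0.6}, {"sx":-0.1038, "sy":0.2556, "sz":0.05, "az":0.0083, "finger_gap":0.6}, {"sx":-0.1038, "sy":0.2556, "sz":0.05, "az":0.0083, "finger_gap":0.6}, {"sx":-0.1038, "sy":0.2556, "sz":0.05, "az":0.0083, "finger_gap":0.6}]'
cat > al.py <<'E'
from bh import *
import sys
z=float(sys.argv[1])
s=ctrl.get_state();M=R.from_quat(s["tcp_rot"]).as_matrix();c=np.array(s["eef_pos"]);ax=M[:,0]
print('tcp',c.round(4),'yaw',np.degrees(np.arctan2(ax[1],ax[0])).round(2))
for cam in("top","side"):
    r=pic(cam)
    for sg in(1,-1):
        p=c+ax*(.101*sg+.001);p[2]=z;b=blob(r,p);print(cam,sg,'pred',p[:2].round(4),None if b is None else (ray(r,b,z)[:2].round(4),b.round(1)))
    m=ctrl.mark_of(cam,"board");print([(np.round(d['position'],4).tolist(),round(d['conf'],2)) for d in m])
E
python3 al.py .072
```

```text
time: 38.25
eef_pos: [0.6439, -0.0262, 0.0594]
tcp_rot: [0.746, 0.666, -0.0, -0.001]
contact_force: [0.6, 0.4, -0.9]
opening: 0.71
finger_force: 65.6
tcp [ 0.6439 -0.0262  0.0594] yaw 83.5
top 1 pred [0.6555 0.0752] (array([0.6503, 0.0691]), array([279.4, 164.3]))
top -1 pred [ 0.6326 -0.1255] (array([ 0.6333, -0.1247]), array([345.3, 170.7]))
[]
side 1 pred [0.6555 0.0752] None
side -1 pred [ 0.6326 -0.1255] (array([ 0.6312, -0.1305]), array([358.6, 209.8]))
[([0.642, -0.0239, 0.0659], 0.91)]
```

Converted, 0.0135 m is 0.0169, -0.0018 m is -0.0023.

```bash
python3 -m inch '[{"sx":-0.0023, "sy":-0.0004, "finger_gap":0.6}, {"sx":-0.0023, "sy":-0.0004, "sz":0.01, "finger_gap":0.6}, {"sx":-0.0023, "sy":-0.0004, "sz":0.0169, "finger_gap":0.6}, {"sx":-0.0023, "sy":-0.0004, "sz":0.0169, "finger_gap":0.6}]'; python3 al.py .056
```

```text
time: 38.95
eef_pos: [0.6443, -0.0286, 0.0483]
tcp_rot: [0.746, 0.666, -0.0, -0.001]
contact_force: [-5.8, 0.8, 11.1]
opening: 0.704
finger_force: 68.1
tcp [ 0.6443 -0.0286  0.0483] yaw 83.47
top 1 pred [0.6559 0.0727] (array([0.6472, 0.0696]), array([279.7, 166.6]))
top -1 pred [ 0.633 -0.128] (array([ 0.6347, -0.127 ]), array([345.8, 171.5]))
[]
side 1 pred [0.6559 0.0727] None
side -1 pred [ 0.633 -0.128] (array([ 0.6308, -0.1292]), array([358.1, 213.8]))
[([0.6412, -0.0257, 0.0521], 0.86)]
```

Converted, -0.226 m is -0.2825, -0.12 m is -0.15.

```bash
python3 -m inch '[{"finger_gap":0.76}, {"finger_gap":0.82}, {"finger_gap":0.85}, {"sz":-0.0375, "finger_gap":0.85}, {"sz":-0.1125, "finger_gap":0.7}, {"sx":-0.2825, "sy":-0.0438, "sz":-0.15, "finger_gap":0.5}, {"sx":-0.2825, "sy":-0.0438, "sz":-0.15, "finger_gap":0.5}, {"sx":-0.2825, "sy":-0.0438, "sz":-0.15, "finger_gap":0.5}, {"sx":-0.2825, "sy":-0.0438, "sz":-0.15, "finger_gap":0.5}, {"sx":-0.2825, "sy":-0.0438, "sz":-0.15, "finger_gap":0.5}]' 50
python3 - <<'E'
from bh import *
r=pic('top');r2=pic('side')
for n,q in(('top',r),('side',r2)):
    for p in([.6564,.0751,.056],[.6335,-.1267,.056]):
        b=blob(q,p); print(n,p,None if b is None else (ray(q,b,.056)[:2].round(4),b.round(2)))
m=ctrl.masks_of('top','board');print(fit([(r,m)],(.064,.236,.012),(.645,-.026,0),.044))
# crop for viewing
cv2.imwrite('pics/c10.png',np.hstack([cv2.resize(r['pixels'][140:200,260:360,::-1],(500,300),interpolation=cv2.INTER_CUBIC),cv2.resize(r2['pixels'][165:235,330:380,::-1],(214,300),interpolation=cv2.INTER_CUBIC)]))
E
python3 -c "from h import *;state()"
```

```text
time: 40.4
eef_pos: [0.5831, -0.2524, 0.1664]
tcp_rot: [0.748, 0.664, 0.0, 0.0]
contact_force: [0.2, 0.4, 1.1]
opening: 0.499
finger_force: 0.0
top [0.6564, 0.0751, 0.056] (array([0.6577, 0.074 ]), array([278.34, 163.08]))
top [0.6335, -0.1267, 0.056] (array([ 0.6337, -0.1287]), array([346.4 , 171.79]))
side [0.6564, 0.0751, 0.056] None
side [0.6335, -0.1267, 0.056] (array([ 0.6436, -0.1159]), array([361.44, 210.51]))
[([0.646, -0.027, -0.1175], np.float64(0.02))]
40.55 q [-5.630e-01  2.580e-01  1.736e+00  1.000e-03  1.149e+00 -4.490e-01] p [ 0.5837 -0.2484  0.1653] F [0.1 1.  0. ] open 0.499
[[ 0.114  0.994 -0.001]
 [ 0.994 -0.114  0.002]
 [ 0.002 -0.001 -1.   ]]
```

View pics/c10.png

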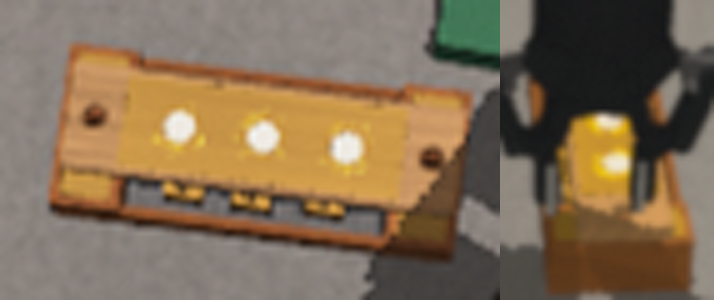

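The board sits gold up along the tray, with its dark holes at crop (93,115) and (431,157) over the block holes and the holders beneath. Camera offsets against the tray holes are 2 mm or less, and the pin taper can take that up. Now pin A.

```bash
python3 plan.py 0.633,-0.254,0.13,83.5
```

```text
0.633,-0.254,0.13,83.5 [-0.0001, 0.0497, 0.0353] [-0.001, -0.002, -0.0] dist 0.061
```

```bash
python3 -m inch '[{"sy":0.0621, "finger_gap":0.5}, {"sy":0.0621, "sz":0.0438, "finger_gap":0.5}, {"sy":0.0621, "sz":0.1125, "finger_gap":0.5}, {"sy":0.0621, "sz":0.1388, "finger_gap":0.5}, {"sy":0.0621, "sz":0.1388, "finger_gap":0.5}]' 50;  python3 -m inch '[{"finger_gap":0.2}, {"finger_gap":0.2}, {"finger_gap":0.2}]'; python3 -m inch '[{"sz":-0.05, "finger_gap":0.2}, {"sz":-0.1125, "finger_gap":0.2}, {"sz":-0.1125, "finger_gap":0.2}, {"sz":-0.1125, "finger_gap":0.2}]'
cat > red.py <<'E'
from fit import *
H={};rs={c:pic(c) for c in("top","side")}
for c,r in rs.items():
    hsv=cv2.cvtColor(r["pixels"],cv2.COLOR_RGB2HSV); m=(((hsv[...,0]<5)|(hsv[...,0]>174))&(hsv[...,1]>150)&(hsv[...,2]>60)).astype(np.uint8)
    n,l,s,ce=cv2.connectedComponentsWithStats(m); H[c]=[(ce[i].round(1).tolist(),int(s[i,4])) for i in range(1,n) if 8<s[i,4]<400]
print(H); state()
E
python3 red.py
```

```text
time: 41.18
eef_pos: [0.6327, -0.2532, 0.0534]
tcp_rot: [0.746, 0.666, -0.0, -0.002]
contact_force: [0.6, 0.4, -0.2]
opening: 0.508
finger_force: 0.0
time: 41.55
eef_pos: [0.6345, -0.2554, 0.0575]
tcp_rot: [0.746, 0.666, 0.001, 0.002]
contact_force: [0.8, 1.3, 4.2]
opening: 0.281
finger_force: 49.5
time: 42.05
eef_pos: [0.6328, -0.2547, 0.1448]
tcp_rot: [0.746, 0.666, 0.0, -0.001]
contact_force: [-0.5, 0.1, -1.1]
opening: 0.279
finger_force: 50.6
{'top': [], 'side': [([370.8, 217.3], 104), ([371.0, 260.1], 102)]}
42.15 q [-5.310e-01  3.790e-01  1.626e+00  1.000e-03  1.140e+00 -4.180e-01] p [ 0.6319 -0.2542  0.1427] F [-0.3  0.2 -1.1] open 0.284
[[ 0.114  0.993 -0.003]
 [ 0.993 -0.114  0.003]
 [ 0.002 -0.004 -1.   ]]
```

```bash
python3 - <<'E'
from h import *
r=pic('side')
for uv,z in(((368.65,241.89),.063),((370.8,217.3),.151),((370.8,217.3),.154)): print(ray(r,uv,z).round(4))
E
python3 plan.py 0.632,-0.127,0.143,83.5 0.632,-0.127,0.062,83.5
```

```text
[ 0.632  -0.2543  0.063 ]
[ 0.6311 -0.2577  0.151 ]
[ 0.6301 -0.2611  0.154 ]
0.632,-0.127,0.143,83.5 [0.1263, -0.0144, -0.0001] [-0.004, -0.003, -0.001] dist 0.127
0.632,-0.127,0.062,83.5 [0.0, -0.0, 0.081] [0.0, 0.0, 0.0] dist 0.081
```

Converted, 0.1263 m is 0.1579, -0.0144 m is -0.018.

```bash
python3 -m inch '[{"sx":0.1579, "sy":-0.018, "finger_gap":0.2}, {"sx":0.1579, "sy":-0.018, "finger_gap":0.2}, {"sx":0.1579, "sy":-0.018, "finger_gap":0.2}, {"sx":0.1579, "sy":-0.018, "finger_gap":0.2}, {"sx":0.1579, "sy":-0.018, "finger_gap":0.2}]' 50|head -4; python3 -m inch '[{"sz":0.0375, "finger_gap":0.2}, {"sz":0.055, "finger_gap":0.2}, {"sz":0.0675, "finger_gap":0.2}, {"sz":0.0675, "finger_gap":0.2}]'; python3 red.py
```

```text
time: 42.82
eef_pos: [0.6331, -0.129, 0.1445]
tcp_rot: [0.747, 0.665, 0.0, -0.001]
contact_force: [0.3, -0.7, -0.3]
time: 43.32
eef_pos: [0.6328, -0.1279, 0.0902]
tcp_rot: [0.746, 0.665, -0.0, -0.001]
contact_force: [0.6, -0.2, -1.0]
opening: 0.284
finger_force: 50.6
{'top': [([411.0, 174.2], 68)], 'side': [([359.3, 202.6], 77), ([371.0, 260.1], 102)]}
43.42 q [-3.560e-01  3.660e-01  1.747e+00  1.000e-03  1.028e+00 -2.430e-01] p [ 0.6337 -0.1279  0.0917] F [ 0.3 -0.1  0.3] open 0.285
[[ 0.114  0.993  0.001]
 [ 0.993 -0.114  0.001]
 [ 0.001  0.001 -1.   ]]
```

Converted, 0.012 m is 0.015, 0.006 m is 0.0075.

```bash
python3 -m inch '[{"sz":0.0075, "finger_gap":0.2}, {"sz":0.015, "finger_gap":0.2}, {"sz":0.015, "finger_gap":0.2}]'; python3 -m inch '[{"sz":0.01, "finger_gap":0.2}, {"sz":0.0188, "finger_gap":0.2}, {"sz":0.0188, "finger_gap":0.2}]'
```

```text
time: 43.8
eef_pos: [0.6325, -0.1274, 0.0781]
tcp_rot: [0.746, 0.666, -0.0, -0.001]
contact_force: [-2.7, -0.2, -0.6]
opening: 0.276
finger_force: 50.8
time: 44.18
eef_pos: [0.6325, -0.1275, 0.0635]
tcp_rot: [0.746, 0.666, -0.0, -0.001]
contact_force: [-5.8, -0.7, 2.3]
opening: 0.28
finger_force: 50.9
```

Converted, 0.006 m is 0.0075, 0.003 m is 0.0038.

```bash
python3 -m inch '[{"sz":0.0038, "finger_gap":0.2}, {"sz":0.0075, "finger_gap":0.2}, {"sz":0.0075, "finger_gap":0.2}]'; python3 -m inch '[{"finger_gap":0.5}, {"finger_gap":0.5}, {"sz":-0.0625, "finger_gap":0.5}, {"sz":-0.125, "finger_gap":0.5}, {"sz":-0.125, "finger_gap":0.5}]'; python3 red.py;python3 plan.py 0.6232,-0.3194,0.155,83.5 0.6232,-0.3194,0.054,83.5
```

```text
time: 44.55
eef_pos: [0.6327, -0.1276, 0.0633]
tcp_rot: [0.746, 0.666, -0.001, -0.002]
contact_force: [-16.8, 3.7, 24.6]
opening: 0.281
finger_force: 53.6
time: 45.18
eef_pos: [0.6371, -0.1288, 0.1638]
tcp_rot: [0.746, 0.666, 0.003, 0.005]
contact_force: [0.1, 0.2, -0.3]
opening: 0.502
finger_force: 0.0
{'top': [([411.0, 174.2], 68)], 'side': [([358.1, 209.8], 65), ([371.0, 260.1], 102)]}
45.27 q [-3.560e-01  2.900e-01  1.712e+00  1.000e-03  1.139e+00 -2.430e-01] p [ 0.6337 -0.1277  0.158 ] F [ 0.  -0.1 -0.2] open 0.5
[[ 0.114  0.994  0.002]
 [ 0.994 -0.114  0.001]
 [ 0.001  0.001 -1.   ]]
0.6232,-0.3194,0.155,83.5 [-0.1916, 0.0114, 0.0028] [0.001, -0.001, -0.001] dist 0.192
0.6232,-0.3194,0.054,83.5 [0.0, -0.0, 0.101] [0.0, 0.0, 0.0] dist 0.101
```

Converted, -0.1916 m is -0.2395, 0.05 m is 0.0625.

```bash
python3 -m inch '[{"sx":-0.2395, "sy":0.0143, "finger_gap":0.5}, {"sx":-0.2395, "sy":0.0143, "finger_gap":0.5}, {"sx":-0.2395, "sy":0.0143, "finger_gap":0.5}, {"sx":-0.2395, "sy":0.0143, "finger_gap":0.5}, {"sx":-0.2395, "sy":0.0143, "sz":0.0625, "finger_gap":0.5}, {"sx":-0.2395, "sy":0.0143, "sz":0.13, "finger_gap":0.5}, {"sx":-0.2395, "sy":0.0143, "sz":0.13, "finger_gap":0.5}]' 50; python3 -m inch '[{"finger_gap":0.2}, {"finger_gap":0.2}, {"finger_gap":0.2}, {"sz":-0.0625, "finger_gap":0.2}, {"sz":-0.1188, "finger_gap":0.2}, {"sz":-0.1188, "finger_gap":0.2}, {"sz":-0.1188, "finger_gap":0.2}]'; python3 red.py;python3 plan.py 0.655,0.075,0.148,83.5; python3 -c "
from h import *
r=pic('side');print(ray(r,(358.1,209.8),.069),ray(r,(358.1,209.8),.075))"
```

```text
time: 46.15
eef_pos: [0.6225, -0.3179, 0.0514]
tcp_rot: [0.746, 0.666, 0.0, -0.002]
contact_force: [-1.1, 0.1, -0.4]
opening: 0.498
finger_force: 0.0
time: 47.02
eef_pos: [0.6221, -0.319, 0.148]
tcp_rot: [0.746, 0.666, 0.0, -0.001]
contact_force: [1.5, -0.9, -1.1]
opening: 0.287
finger_force: 52.1
{'top': [([345.5, 170.2], 62)], 'side': [([359.3, 209.7], 49), ([373.3, 233.0], 122)]}
47.12 q [-6.190e-01  4.110e-01  1.577e+00  1.000e-03  1.159e+00 -5.050e-01] p [ 0.6214 -0.3185  0.1462] F [ 0.1 -0.  -0.3] open 0.286
[[ 0.114  0.993 -0.004]
 [ 0.993 -0.114  0.004]
 [ 0.003 -0.004 -1.   ]]
0.655,0.075,0.148,83.5 [0.3948, -0.0115, -0.0006] [-0.004, -0.003, -0.001] dist 0.395
[ 0.63076595 -0.12664971  0.069     ] [ 0.62895226 -0.13377432  0.075     ]
```

Converted, 0.394 m is 0.4925, -0.03 m is -0.0375.

```bash
python3 -m inch '[{"sx":0.0625, "sz":-0.0375, "finger_gap":0.2}, {"sx":0.4925, "sy":-0.0138, "sz":-0.0375, "finger_gap":0.2}, {"sx":0.4925, "sy":-0.0138, "sz":-0.0375, "finger_gap":0.2}, {"sx":0.4925, "sy":-0.0138, "sz":-0.0375, "finger_gap":0.2}, {"sx":0.4925, "sy":-0.0138, "sz":-0.0375, "finger_gap":0.2}, {"sx":0.4925, "sy":-0.0138, "sz":-0.0375, "finger_gap":0.2}, {"sx":0.4925, "sy":-0.0138, "sz":-0.0375, "finger_gap":0.2}, {"sx":0.4925, "sy":-0.0138, "sz":-0.0375, "finger_gap":0.2}, {"sx":0.4925, "sy":-0.0138, "finger_gap":0.2}, {"sx":0.4925, "sy":-0.0138, "finger_gap":0.2}]' 50; python3 plan.py 0.6555,0.0742,0.094,83.5
```

```text
time: 48.42
eef_pos: [0.6541, 0.0724, 0.145]
tcp_rot: [0.747, 0.665, -0.003, -0.003]
contact_force: [-0.5, -0.2, -0.2]
opening: 0.284
finger_force: 52.1
0.6555,0.0742,0.094,83.5 [0.002, 0.0016, 0.051] [-0.008, 0.0, -0.002] dist 0.051
```

Converted, 0.054 m is 0.0675, 0.0005 m is 0.0006.

```bash
python3 -m inch '[{"sx":0.0006, "sy":0.0009, "sz":0.0375, "finger_gap":0.2}, {"sx":0.0006, "sy":0.0009, "sz":0.055, "finger_gap":0.2}, {"sx":0.0006, "sy":0.0009, "sz":0.0675, "finger_gap":0.2}, {"sx":0.0006, "sy":0.0009, "sz":0.0675, "finger_gap":0.2}]'; python3 -m inch '[{"sz":0.0075, "finger_gap":0.2}, {"sz":0.015, "finger_gap":0.2}, {"sz":0.015, "finger_gap":0.2}]'
```

```text
time: 48.92
eef_pos: [0.6571, 0.0736, 0.0947]
tcp_rot: [0.746, 0.666, -0.0, -0.001]
contact_force: [0.4, -0.2, -1.7]
opening: 0.286
finger_force: 52.2
time: 49.3
eef_pos: [0.6594, 0.0741, 0.0906]
tcp_rot: [0.746, 0.666, 0.001, 0.001]
contact_force: [-8.4, -0.1, 19.6]
opening: 0.285
finger_force: 54.0
```

Converted, -0.012 m is -0.015, -0.003 m is -0.0038.

```bash
python3 -m inch '[{"sz":-0.015, "finger_gap":0.2}, {"sy":-0.0038, "sz":-0.015, "finger_gap":0.2}, {"sy":-0.0038, "sz":-0.005, "finger_gap":0.2}, {"sy":-0.0038, "finger_gap":0.2}, {"sy":-0.0038, "finger_gap":0.2}]'
```

```text
time: 49.92
eef_pos: [0.6534, 0.0743, 0.0815]
tcp_rot: [0.746, 0.666, -0.001, -0.001]
contact_force: [0.4, -0.5, -0.6]
opening: 0.288
finger_force: 52.2
```

Clear now. Push it home.

Converted, 0.015 m is 0.0188, 0.008 m is 0.01.

```bash
python3 -m inch '[{"sz":0.01, "finger_gap":0.2}, {"sz":0.0188, "finger_gap":0.2}, {"sz":0.0188, "finger_gap":0.2}]'; python3 -m inch '[{"sz":0.005, "finger_gap":0.2}, {"sz":0.01, "finger_gap":0.2}, {"sz":0.01, "finger_gap":0.2}]'
```

```text
time: 50.3
eef_pos: [0.6536, 0.0742, 0.0668]
tcp_rot: [0.746, 0.666, -0.0, -0.001]
contact_force: [-0.3, 1.5, -1.1]
opening: 0.285
finger_force: 52.2
time: 50.68
eef_pos: [0.6539, 0.0744, 0.0595]
tcp_rot: [0.746, 0.666, -0.0, -0.001]
contact_force: [-2.1, 1.4, -1.4]
opening: 0.287
finger_force: 52.1
```

Converted, 0.006 m is 0.0075, 0.003 m is 0.0038.

```bash
python3 -m inch '[{"sz":0.0038, "finger_gap":0.2}, {"sz":0.0075, "finger_gap":0.2}, {"sz":0.0075, "finger_gap":0.2}]'; python3 -m inch '[{"finger_gap":0.5}, {"finger_gap":0.5}, {"sz":-0.0625, "finger_gap":0.5}, {"sz":-0.1375, "finger_gap":0.5}, {"sz":-0.1875, "finger_gap":0.5}, {"sx":-0.375, "sy":-0.0625, "sz":-0.1875, "finger_gap":0.5}, {"sx":-0.375, "sy":-0.0625, "sz":-0.1875, "finger_gap":0.5}, {"sx":-0.375, "sy":-0.0625, "sz":-0.1875, "finger_gap":0.5}, {"sx":-0.375, "sy":-0.0625, "sz":-0.1875, "finger_gap":0.5}, {"sx":-0.375, "sy":-0.0625, "sz":-0.1875, "finger_gap":0.5}]'; python3 red.py
python3 - <<'E'
from fit import *
rs={c:pic(c) for c in("top","side")}
for c in rs:
    for p in([.655,.0744,.069],[.6335,-.1275,.069]): print(c,proj(rs[c],p).round(1))
cv2.imwrite('pics/end.png',np.hstack([cv2.resize(rs['top']['pixels'][140:200,260:360,::-1],(500,300),interpolation=cv2.INTER_CUBIC),cv2.resize(rs['side']['pixels'][165:235,330:380,::-1],(214,300),interpolation=cv2.INTER_CUBIC)]))
E
```

```text
time: 51.05
eef_pos: [0.6542, 0.0745, 0.0585]
tcp_rot: [0.746, 0.666, -0.001, -0.001]
contact_force: [-9.9, 1.2, 16.3]
opening: 0.287
finger_force: 53.9
time: 52.3
eef_pos: [0.5698, -0.2209, 0.2036]
tcp_rot: [0.747, 0.665, 0.0, 0.0]
contact_force: [1.0, 0.2, -0.5]
opening: 0.5
finger_force: 0.0
{'top': [([277.6, 162.1], 62), ([345.6, 170.6], 64)], 'side': [([358.1, 210.5], 64)]}
52.4 q [-5.400e-01  1.720e-01  1.764e+00 -1.000e-03  1.205e+00 -4.190e-01] p [ 0.5693 -0.2236  0.2036] F [-0.2  0.2  0.2] open 0.5
[[ 0.12   0.993  0.   ]
 [ 0.993 -0.12  -0.001]
 [-0.001  0.    -1.   ]]
top [277.7 162.9]
top [346.2 170.9]
side [352.4 170.4]
side [359.1 209.9]
```

View pics/end.png

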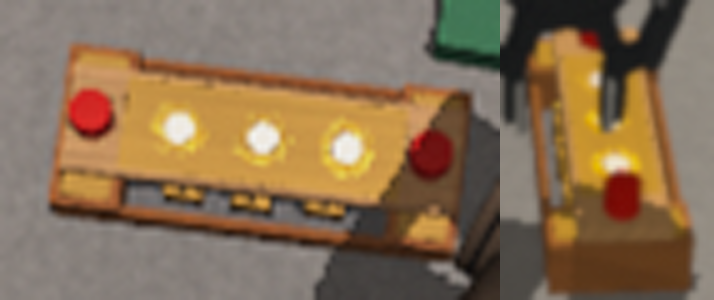

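Both red heads sit on the board at crop (90,112) and (431,155). To check they're seated, I'll touch each head with shut fingers; a home head's top should be at 82 mm.

```bash
python3 plan.py 0.633,-0.1275,0.12,83.5 0.633,-0.1275,0.081,83.5 0.633,-0.1275,0.12,83.5 0.6545,0.0745,0.12,83.5
```

```text
0.633,-0.1275,0.12,83.5 [0.0985, 0.0516, 0.0836] [-0.0, -0.001, -0.003] dist 0.139
0.633,-0.1275,0.081,83.5 [0.0, -0.0, 0.039] [0.0, 0.0, 0.0] dist 0.039
0.633,-0.1275,0.12,83.5 [0.0, 0.0, -0.039] [0.0, 0.0, 0.0] dist 0.039
0.6545,0.0745,0.12,83.5 [0.2031, -0.0015, -0.0] [0.0, 0.0, 0.0] dist 0.203
```

```bash
python3 -m inch '[{"sx":0.1231, "sy":0.0645, "sz":0.0625, "finger_gap":0}, {"sx":0.1231, "sy":0.0645, "sz":0.1045, "finger_gap":0}, {"sx":0.1231, "sy":0.0645, "sz":0.1045, "finger_gap":0}, {"sx":0.1231, "sy":0.0645, "sz":0.1375, "finger_gap":0}, {"sx":0.1231, "sy":0.0645, "sz":0.15, "finger_gap":0}, {"sx":0.1231, "sy":0.0645, "sz":0.155, "finger_gap":0}, {"sx":0.1231, "sy":0.0645, "sz":0.155, "finger_gap":0}]'; python3 -m inch '[{"sz":-0.0375, "finger_gap":0}, {"sx":0.2539, "sy":-0.0019, "sz":-0.05, "finger_gap":0}, {"sx":0.2539, "sy":-0.0019, "sz":-0.05, "finger_gap":0}, {"sx":0.2539, "sy":-0.0019, "sz":-0.05, "finger_gap":0}, {"sx":0.2539, "sy":-0.0019, "sz":-0.05, "finger_gap":0}, {"sx":0.2539, "sy":-0.0019, "sz":-0.05, "finger_gap":0}, {"sx":0.2539, "sy":-0.0019, "sz":-0.0125, "finger_gap":0}, {"sx":0.2539, "sy":-0.0019, "sz":-0.0038, "finger_gap":0}, {"sx":0.2539, "sy":-0.0019, "finger_gap":0}, {"sx":0.2539, "sy":-0.0019, "sz":0.0013, "finger_gap":0}]'; python3 -m inch '[{"sz":-0.1, "finger_gap":0.3}, {"sz":-0.15, "finger_gap":0.3}, {"sx":-0.25, "sy":-0.0625, "sz":-0.15, "finger_gap":0.3}, {"sx":-0.25, "sy":-0.0625, "sz":-0.15, "finger_gap":0.3}, {"sx":-0.4375, "sy":-0.0625, "sz":-0.15, "finger_gap":0.3}, {"sx":-0.4375, "sy":-0.0625, "sz":-0.15, "finger_gap":0.3}, {"sx":-0.4375, "sy":-0.0625, "sz":-0.15, "finger_gap":0.3}, {"sx":-0.4375, "sy":-0.0625, "sz":-0.15, "finger_gap":0.3}]'|head -3; python3 red.py|head -1; python3 chk.py
```

```text
time: 53.38
eef_pos: [0.6337, -0.126, 0.0825]
tcp_rot: [0.746, 0.666, 0.001, -0.0]
contact_force: [-2.4, 2.4, 4.0]
opening: -0.003
finger_force: 2.1
time: 54.62
eef_pos: [0.6543, 0.0738, 0.0825]
tcp_rot: [0.747, 0.665, -0.001, -0.001]
contact_force: [-8.7, -0.6, 13.5]
opening: -0.0
finger_force: 6.8
time: 55.62
eef_pos: [0.5635, -0.2707, 0.1996]
tcp_rot: [0.748, 0.664, 0.0, 0.0]
{'top': [([277.6, 162.1], 62), ([345.7, 170.5], 63)], 'side': [([358.0, 210.1], 62)]}
top [([0.645, -0.069, 0.008], 0.57), ([0.651, 0.018, 0.003], 0.5), ([0.642, -0.025, 0.006], 0.35)]
side [([0.645, -0.024, 0.006], 0.56), ([0.646, 0.02, 0.003], 0.46)]
```

Both heads top out at 82.5 mm, so both pins are fully home. Handing in.

```bash
python3 -c "
from plant import ctrl
print(ctrl.sign_off())"
```

```text
the job is handed in; nothing more can be done
None
```

The job is handed in at about 56 s: all three holders are in the tray bed, the board is flipped gold side up on the blocks (it slipped out of the pads near the end of the flip but landed flat), and both red pins are fully home, with nothing else touched as far as I saw.

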